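# Shelve the silver drives and dock the graphite ones

### The arm

A 6-joint arm with a two-finger parallel gripper is mounted at the origin on the work surface. World frame = base frame: x ahead of the robot, y to its left, z up, the work surface at z = 0. Lengths are in mm, angles in rad, forces in N, time in s.
With the tool pointing down it reaches from about 250 to 725 mm from the base axis. Payload 4 kg.
Tool frame: the origin (TCP) lies midway between the tips of the shut fingers; the grasp point (between the pads) lies 19 mm behind it; x points along the fingers, z is the direction in which the jaws open and shut, and the axes are right-handed (so a half turn about x gives the same grasp; the last joint's range is limited). The gripper opens to 85 mm and grips with 20 to 120 N. Pads are 22 mm wide; open, the fingers measure 114 mm over their backs; the gripper's body (76 mm by 85 mm) begins 54 mm behind the grasp point. The pads swing forward as they close: fully open they stand 13 mm farther back than shut.
Start: joints at [1.145, 0.241, 0.005, 1.335, 0, 1.571], TCP at [206.523, 455.355, 231.306] pointing down, gripper open.
Joint ranges: [-2.72, 2.72], [-1.05, 1.87], [-1.09, 1.28], [-1.99, 2.15], [-1.42, 1.44], [-3.14, 3.14]. Speed limits (rad/s): [2.79, 2.79, 3.14, 3.14, 3.14, 3.14].

### API

Orientations are given as a rotation vector (axis times angle).
In Python, from bench import ctrl gives the robot as it stands.
- The arm moves only by the tool carry_out, never from a script. Its argument "rows" is a list of rows, each an object of numbers: "x", "y", "z": the shift along the tool's x, y, z in m; "rx", "ry", "rz": the turn, a rotation vector about the tool's x, y, z in degrees. A call has 1 to 8 rows; each row shifts and turns the pose as measured when the row begins, along the tool's axes as they then stand; what a row does not reach is not made up. A row lasts 1/8 s, in which the tool goes at most 62.5 mm and 10.7 degrees, less where a joint would pass 70% of its speed; a pose out of reach is approached as far as the arm can. A call is refused whole if a number of a shift passes 0.0625 or a number of a turn 10.7, either way. A call with a gripper value outside its range is refused whole. "gripper" is the finger opening in m, from 0 to 0.0854, set as the call begins (left out, the last holds). The fingers move at their own pace and stop on an object; "force" is the grip in N (left out, the last holds). Time passes only in rows, so rows that do not move let the fingers close. It gives the time, the measured TCP pose, the force and the opening at its end, in the units of the state.
- ctrl.get_state(): the state, without advancing time (a new reading comes with each control period).
- ctrl.read_camera(name): name is "scene" or "top" or "wrist"; returns a dict with "pixels" (400x640x3 uint8, red, green, blue), "mtx" (3x3 intrinsics, pixels), "distortion" ([k1, k2, p1, p2, k3] as OpenCV has them; the pictures are not rectified), "pose" (4x4, takes a point from camera to world coordinates); the wrist camera has in their place "mount" (4x4, takes a point from camera to tool coordinates, whose origin is the TCP and whose axes are the tool frame's). Camera axes: x right, y up, looking along -z (the intrinsics and any distortion apply to the point x, -y, -z); pixel columns grow to the right and rows downward; lengths in mm; the calibration is good to about 2 mm. A picture is of the moment at which its call begins: read the wrist's pose just before it. There is no depth.
- ctrl.close_job(): hands the job in, once; it reports no verdict.
The state is a dict: "time": time; "joints": joint angles; "joint_vel": joint speeds; "joint_torque": joint torques, N m; "position": TCP position; "eef_rot": TCP orientation; "ft_force": force on the tool from outside, world axes, zero at the start; "moment": the same for the moment, N m; "gripper_width": finger opening in mm.
Only numpy, scipy, OpenCV 4.12 (cv2) and the standard library are available. Lean on these libraries where they do the work, as an engineer would, in place of code of your own. Each camera call takes 0.05 s, during which the arm holds its last target.

### The job

Put the drives away one at a time, setting each down rather than dropping it. First lay the large silver drive lengthwise down the middle of the sloping walnut shelf, its end against the white ceramic bookend, and lay the small silver drive flat on top of it the same way, its end also against the bookend; then put the large graphite drive squarely in the middle of the blue dock pad, and last the small graphite drive squarely in the middle of the yellow one. Leave the clear case and the green switch as they are.

Things in the scene. Friction and masses are not known exactly. Their poses are not given: they have to be found in the camera images.
- silver_large (a point): silver aluminium drive, the larger of two: a flat slab 104 long (x) x 58 wide (y) x 14 mm thick (z), lying flat, loose, 130 to 200 g. Point at its centre, half-way up (7 mm over what it lies on); own x along its length, y across its width, z up.
- silver_small (a point): silver aluminium drive, the smaller of two: a flat slab 76 long (x) x 44 wide (y) x 14 mm thick (z), lying flat, loose, 70 to 115 g. Point at its centre, half-way up (7 mm over what it lies on); own x along its length, y across its width, z up.
- graphite_large (a point): graphite (near-black) aluminium drive, the larger of two: a flat slab 104 long (x) x 58 wide (y) x 14 mm thick (z), lying flat, loose, 130 to 200 g. Point at its centre, half-way up (7 mm over what it lies on); own x along its length, y across its width, z up.
- graphite_small (a point): graphite (near-black) aluminium drive, the smaller of two: a flat slab 76 long (x) x 44 wide (y) x 14 mm thick (z), lying flat, loose, 70 to 115 g. Point at its centre, half-way up (7 mm over what it lies on); own x along its length, y across its width, z up.
- shelf_rest (a point): fixed walnut shelf, 118 x 140 mm between 8 mm side lips, sloping 15 degrees down towards the robot to a white ceramic bookend (120 wide, 12 thick, 42 mm high, square to the shelf). Point where shelf meets bookend on the centre line, 16 mm over the table; x up the slope along the surface, y across, z out of the surface. Not slippery: a drive does not slide down to the bookend by itself.
- blue_pad (a point): larger dock, fixed: white slab 138 x 92 mm with a flat blue pad 124 (x) x 78 mm (y), no rim. Point at the centre of the pad's top, 12 mm over the table; x along its long side, z up.
- yellow_pad (a point): smaller dock, fixed: white slab 110 x 78 mm with a flat yellow pad 96 (x) x 64 mm (y), no rim. Point at the centre of the pad's top, 12 mm over the table; x along its long side, z up.
- case: bystander: closed clear polycarbonate storage case with a steel spring clip, 80 x 110 x 36 mm high, a pale pinkish-orange liner showing through, loose, at the far side left of the middle. Origin at the centre of its underside.
- toggle (a joint): bystander: green toggle switch, a 35 mm lever on a black power block at the far side right of the middle (block 75 x 100 x 30 mm, switch on top of it). 0 rad as it stands, leaning to the robot; grows as it is pushed away.
There are look-alikes about, which are no part of the job. Leave any purple look-alike of the part that bears silver_large alone.

How it is judged (in metres and radians):
On the way, in this order (a step that is already met when the one before it is completed fails the run):
1. the large silver drive lies on the walnut shelf against the bookend, let go (x of silver_large in the frame of shelf_rest between 0.048 and 0.06 m and y of silver_large in the frame of shelf_rest between -0.015 and 0.015 m and z of silver_large in the frame of shelf_rest between 0.003 and 0.011 m and angle between the x axis of silver_large and the x axis of shelf_rest, either way round below 0.2 rad and angle between the z axis of silver_large and the z axis of shelf_rest, either way round below 0.1 rad and contact force between the fingers and drive_sl below 0.2 N and linear speed of drive_sl below 0.02 m/s and angular speed of drive_sl below 0.2 rad/s), for 0.2 s.
2. then the small silver drive lies on top of it, against the bookend, let go (x of silver_small in the frame of shelf_rest between 0.034 and 0.046 m and y of silver_small in the frame of shelf_rest between -0.015 and 0.015 m and z of silver_small in the frame of shelf_rest between 0.017 and 0.025 m and angle between the x axis of silver_small and the x axis of shelf_rest, either way round below 0.2 rad and angle between the z axis of silver_small and the z axis of shelf_rest, either way round below 0.1 rad and contact force between the fingers and drive_ss below 0.2 N and linear speed of drive_ss below 0.02 m/s and angular speed of drive_ss below 0.2 rad/s), for 0.2 s.
3. then the large graphite drive lies on the blue pad, let go (horizontal distance between graphite_large and blue_pad below 0.012 m and z of graphite_large in the frame of blue_pad between 0.003 and 0.011 m and angle between the x axis of graphite_large and the x axis of blue_pad, either way round below 0.2 rad and angle between the z axis of graphite_large and the z axis of blue_pad, either way round below 0.1 rad and contact force between the fingers and drive_gl below 0.2 N and linear speed of drive_gl below 0.02 m/s and angular speed of drive_gl below 0.2 rad/s), for 0.2 s.
4. last the small graphite drive lies on the yellow pad, let go (horizontal distance between graphite_small and yellow_pad below 0.012 m and z of graphite_small in the frame of yellow_pad between 0.003 and 0.011 m and angle between the x axis of graphite_small and the x axis of yellow_pad, either way round below 0.2 rad and angle between the z axis of graphite_small and the z axis of yellow_pad, either way round below 0.1 rad and contact force between the fingers and drive_gs below 0.2 N and linear speed of drive_gs below 0.02 m/s and angular speed of drive_gs below 0.2 rad/s), for 0.2 s.
At the end, for the whole second after the job is handed in: Silver drives stacked on the shelf, large below, within 15 mm of its centre line, ends within 8 mm of the bookend; large graphite on the blue pad, small on the yellow, centred within 12 mm; all flat, within 0.2 rad of lengthwise, let go and at rest (all of step 1 and all of step 2 and all of step 3 and all of step 4); the robot touches nothing.
It fails at once if a drive is dropped (falls freely more than about 30 mm) ((linear speed of drive_sl above 0.8 m/s and contact force between anything else and drive_sl below 0.02 N) or (linear speed of drive_ss above 0.8 m/s and contact force between anything else and drive_ss below 0.02 N) or (linear speed of drive_gl above 0.8 m/s and contact force between anything else and drive_gl below 0.02 N) or (linear speed of drive_gs above 0.8 m/s and contact force between anything else and drive_gs below 0.02 N)).
It fails at once if the clear case is pushed more than 20 mm (distance of case from where it was at the start of the episode above 0.02 m).
It fails at once if the green switch is moved (value of joint toggle above 0.3 rad or value of joint toggle below -0.3 rad).
It also fails if it takes over 88 s, if anything falls off the work surface, if the arm or the gripper's body presses on something with over 40 N, if the wrist force passes 120 N, or if a joint passes its speed limit or range.

## Working session

There is one attempt and no reset: what is moved stays moved. The work goes in short steps, Python scripts to look and compute and a tool call to move; the robot and the scene stay as the last step left them, time stands still between calls to the robot, and variables do not carry over. Pictures are saved under pics/ and viewed, and the job is handed in when it is done.

Besides the shell and the picture viewer there is one more tool, called as name(argument=value, ...), one argument or row to a line, values as JSON. carry_out: Moves the arm, as the interface text tells. Its arguments: {"type":"object","properties":{"rows":{"type":"array"},"gripper":{"type":"number"},"force":{"type":"number"}},"required":["rows"]}

```bash
ls; mkdir -p pics; python3 - <<'E'
from bench import ctrl
import cv2,numpy as np
print(ctrl.get_state())
for n in ["scene","top","wrist"]:
    r=ctrl.read_camera(n)
    cv2.imwrite(f"pics/{n}0.png",r["pixels"][:,:,::-1])
    print(n,r["mtx"],r["distortion"],r.get("pose",r.get("mount")))
E
```

```text
pics
{'time': 0.0, 'joints': array([1.14499751e+00, 2.41450144e-01, 3.74053686e-03, 1.33521198e+00,
       8.50482852e-06, 1.57077925e+00]), 'joint_vel': array([ 0.0010274 , -0.00055809,  0.00142932, -0.00015578, -0.0011443 ,
        0.00083995]), 'joint_torque': array([ 2.78547581e-03, -3.72321546e+01,  2.52405024e+01,  1.69175252e-02,
        1.82045715e-04, -4.03588416e-06]), 'position': array([206.26175387, 454.78212945, 230.40063162]), 'eef_rot': array([-0.8912805 ,  1.38289023,  0.88940009]), 'ft_force': array([-0.0702766 ,  0.74561941,  0.56890153]), 'moment': array([-0.03898701,  0.03171678, -0.02365012]), 'gripper_width': 85.64904548377415}
scene [[414.11862083   0.         323.0993395 ]
 [  0.         414.11862083 204.25738542]
 [  0.           0.           1.        ]] [-0.0222001  0.         0.         0.         0.       ] [[ 8.75016878e-01 -3.27881113e-01  3.56145249e-01  9.83504222e+02]
 [ 4.83890168e-01  5.71147132e-01 -6.63054492e-01 -7.96376292e+02]
 [ 1.39917073e-02  7.52519056e-01  6.58421827e-01  8.91442319e+02]
 [ 0.00000000e+00  0.00000000e+00  0.00000000e+00  
[... 242 characters left out ...]
1 -1.92153767e-01  2.13066719e+02]
 [-9.99850465e-01  1.67493658e-02  4.30179464e-03  1.66356231e+01]
 [ 7.43954954e-03  1.92057878e-01  9.81355402e-01  1.65053237e+03]
 [ 0.00000000e+00  0.00000000e+00  0.00000000e+00  1.00000000e+00]]
wrist [[286.1697497    0.         319.55225906]
 [  0.         286.1697497  201.91896858]
 [  0.           0.           1.        ]] [-0.03427869  0.          0.          0.          0.        ] [[-3.19907602e-04  2.63377069e-01 -9.64692913e-01 -1.41900765e+02]
 [-1.08284389e-04  9.64692948e-01  2.63377114e-01  6.63639190e+01]
 [ 9.99999943e-01  1.88717523e-04 -2.80092983e-04 -5.37437010e-01]
 [ 0.00000000e+00  0.00000000e+00  0.00000000e+00  1.00000000e+00]]
```

View pics/scene0.png

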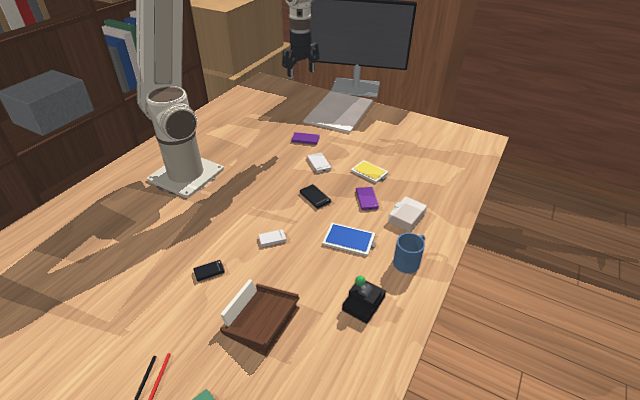

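View pics/top0.png

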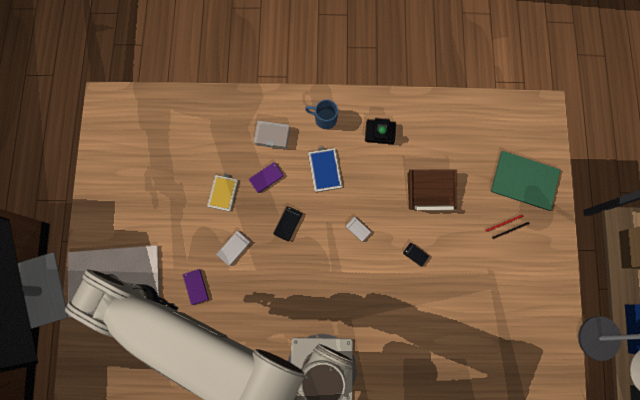

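View pics/wrist0.png

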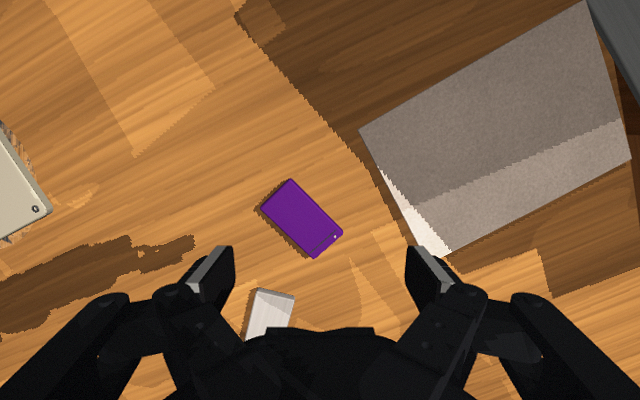

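The top view shows the shelf at about (433,190), the blue pad (325,170), yellow pad (222,193), large silver (234,248), small silver (359,228), large graphite (288,223) and small graphite (416,254). Next I'll enlarge these.

```bash
python3 - <<'E'
import cv2,numpy as np
im=cv2.imread("pics/top0.png")
def c(x,y,w,h,s,n):
    o=cv2.resize(im[y:y+h,x:x+w],None,fx=s,fy=s,interpolation=cv2.INTER_CUBIC)
    for i in range(0,w,10): cv2.putText(o,str(x+i),(i*s,8),0,0.3,(255,255,255),1); cv2.line(o,(i*s,10),(i*s,14),(255,255,255),1)
    for i in range(0,h,10): cv2.putText(o,str(y+i),(0,i*s+4),0,0.3,(255,255,255),1)
    cv2.imwrite(n,o)
c(200,140,100,75,8,"pics/c1.png");c(200,200,110,75,7,"pics/c2.png");c(300,140,80,75,8,"pics/c3.png")
c(340,205,100,70,8,"pics/c4.png");c(395,160,75,60,10,"pics/c5.png")
E
```

```text
(no output)
```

View pics/c1.png

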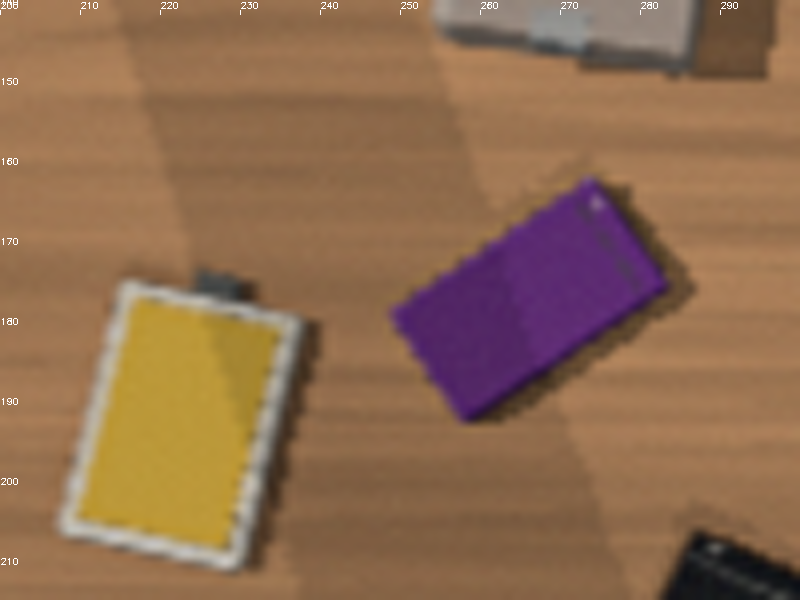

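View pics/c2.png

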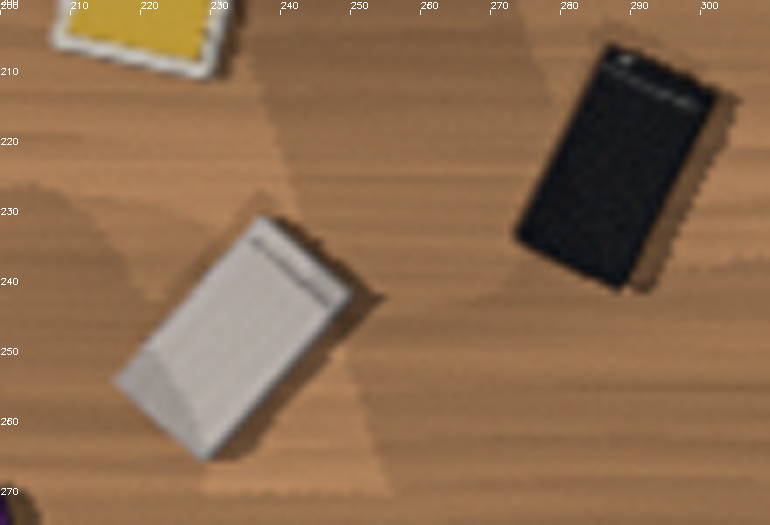

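View pics/c3.png

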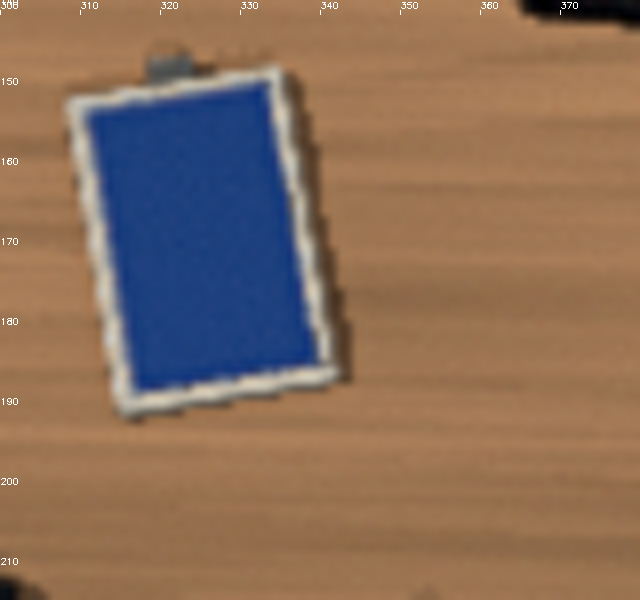

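View pics/c4.png

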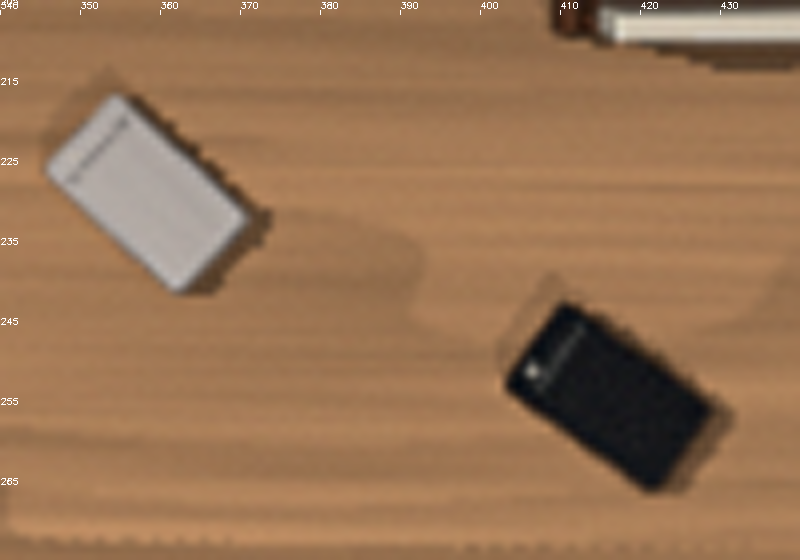

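View pics/c5.png

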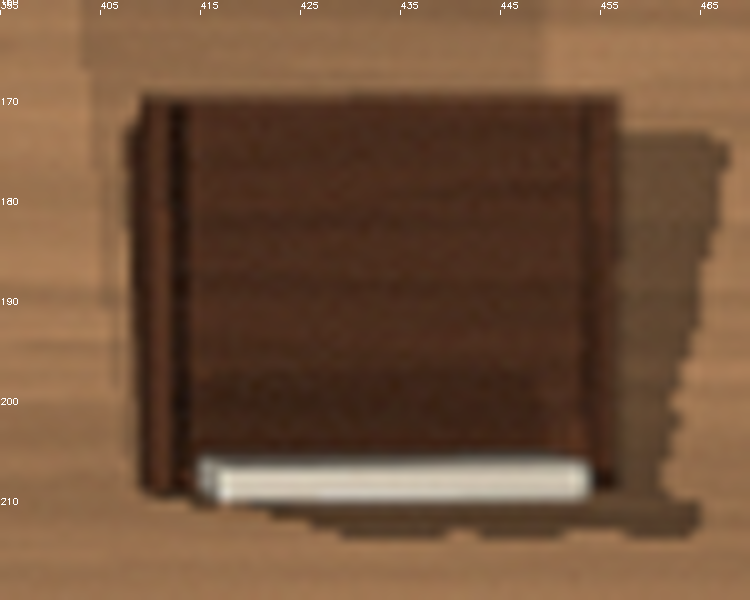

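```bash
cat > h.py <<'E'
from bench import ctrl
import cv2,numpy as np
from scipy.optimize import least_squares
from scipy.spatial.transform import Rotation as R
def proj(P,mtx,dist,T):   # T cam->world, gl axes
    c=(np.asarray(P,float)-T[:3,3])@T[:3,:3]
    c=c*[1,-1,-1]
    return cv2.projectPoints(c.reshape(-1,1,3),np.zeros(3),np.zeros(3),mtx,np.array(dist,float))[0].reshape(-1,2)
def rect(x,y,a,l,w,z):
    c,s=np.cos(a),np.sin(a)
    return np.array([[x+i*l/2*c-j*w/2*s,y+i*l/2*s+j*w/2*c,z] for i,j in((1,1),(1,-1),(-1,-1),(-1,1))])
def fit(uv,l,w,z,cam,x0):
    # uv corners in image order; try all cyclic matches
    best=None
    uv=np.array(uv,float)
    for k in range(4):
      for o in (uv,uv[::-1]):
        v=np.roll(o,k,0)
        for a0 in np.arange(0,np.pi,np.pi/4):
            r=least_squares(lambda p:(proj(rect(p[0],p[1],p[2],l,w,z),*cam)-v).ravel(),[*x0,a0],x_scale=[10,10,.1])
            if best is None or r.cost<best.cost: best=r
    return best.x,np.sqrt(best.cost*2/8)
def topose(x,y,z,jaw,tilt=0):
    """tool-down pose; jaw = world angle of tool z; tilt: rotation about world y"""
    xa=np.array([0,0,-1.]);za=np.array([np.cos(jaw),np.sin(jaw),0])
    M=np.stack([xa,np.cross(za,xa),za],1)
    return np.array([x,y,z],float),R.from_rotvec([0,-tilt,0]).as_matrix()@M   # tilt>0: normal leans to -x
def cur():
    s=ctrl.get_state(); return s,np.array(s["position"]),R.from_rotvec(s["eef_rot"]).as_matrix()
def plan(p,M,n=None,vmax=60,cl=None):
    s,p0,M0=cur()
    out=[]
    d=np.linalg.norm(p-p0);rv=R.from_matrix(M0.T@M).as_rotvec(degrees=True)
    if n is None:n=int(max(np.ceil(d/vmax),np.ceil(np.linalg.norm(rv)/10.2),1))
    Ri=R.from_rotvec(rv/n,degrees=True)
    sh=[]
    for i in range(n):
        Mi=M0@R.from_rotvec(rv*i/n,degrees=True).as_matrix()
        sh.append(Mi.T@((p-p0)/n))
    print("dist",d.round(1),"rot",rv.round(2),"rows",n)
    r=rv/n
    for v in sh: print("x%.4f y%.4f z%.4f | rx%.2f ry%.2f rz%.2f"%(*(v/1000),*r))
def st():
    s,p,M=cur()
    print("t",round(s["time"],2),"p",p.round(1),"x",M[:,0].round(3),"z",M[:,2].round(3),"F",s["ft_force"].round(1),"w",round(s["gripper_width"],1),"j",s["joints"].round(2))
E
cat > loc.py <<'E'
from h import *
r=ctrl.read_camera("top"); cam=(r["mtx"],r["distortion"],r["pose"])
def px(pts,ox,oy,s): return [(ox+(u+.5)/s-.5,oy+(v+.5)/s-.5) for u,v in pts]
D={
"SL":(px([(262,217),(352,292),(207,460),(116,380)],200,200,7),104,58,14,(400,250)),
"GL":(px([(611,44),(717,95),(622,291),(515,236)],200,200,7),104,58,14,(400,100)),
"SS":(px([(117,94),(250,215),(180,293),(44,168)],340,205,8),76,44,14,(400,-100)),
"GS":(px([(565,302),(716,410),(657,491),(506,383)],340,205,8),76,44,14,(350,-250)),
"B":(px([(68,100),(278,68),(337,375),(125,412)],300,140,8),138,92,11,(500,0)),
"Y":(px([(125,284),(301,320),(238,570),(60,528)],200,140,8),110,78,11,(500,300)),
"Bp":(px([(86,113),(271,81),(319,361),(135,390)],300,140,8),124,78,12,(500,0)),
"Yp":(px([(133,297),(281,329),(226,550),(76,516)],200,140,8),96,64,12,(500,300)),
}
for k,(uv,l,w,z,x0) in D.items():
    p,e=fit(uv,l,w,z,cam,x0); print(k,p[:2].round(1),"ang",np.degrees(p[2]).round(1)%180,"rms px",e.round(2))
# shelf: known points in shelf frame
def sh(p,Q):
    x,y,a=p; t=np.radians(15)
    X=np.array([np.cos(t),0,np.sin(t)]);Y=np.array([0,1,0]);Z=np.array([-np.sin(t),0,np.cos(t)])
    Rz=R.from_euler("z",a).as_matrix()
    return np.array([x,y,16])+(np.outer(Q[:,0],X)+np.outer(Q[:,1],Y)+np.outer(Q[:,2],Z))@Rz.T
Q=np.array([[0,60,42],[0,-60,42],[118,70,0],[118,-70,0]])
uv=np.array(px([(200,459),(590,459),(190,95),(583,95)],395,160,10))
def res(p): return (proj(sh(p,Q),*cam)-uv).ravel()
o=least_squares(res,[400,-350,0],x_scale=[10,10,.1]); print("shelf",o.x.round(3),o.fun.round(2))
E
python3 loc.py
```

```text
SL [376.7 290.6] ang 140.8 rms px 0.43
GL [459.7 116.1] ang 155.3 rms px 0.41
SS [ 446.  -113.5] ang 47.8 rms px 0.26
GS [ 365.6 -301.5] ang 54.400000000000006 rms px 0.36
B [644.3  -2.5] ang 10.9 rms px 0.41
Y [558.7 335.9] ang 168.6 rms px 0.41
Bp [645.   -2.8] ang 10.5 rms px 0.29
Yp [559.4 336.6] ang 168.8 rms px 0.11
shelf [ 5.28972e+02 -3.56340e+02 -2.00000e-03] [ 1.41 -0.15 -0.58  0.56 -1.92 -0.68  1.07  0.25]
```

```bash
cat >> loc.py <<'E'
Q=np.array([[0,60,42],[0,-60,42],[-12,-60,42],[-12,60,42],[118,-70,0]])
uv=np.array(px([(217,459),(590,459),(588,499),(219,500),(583,95)],395,160,10))
o=least_squares(res,[400,-350,0],x_scale=[10,10,.1]); print("shelf",o.x.round(3),o.fun.round(2))
r=ctrl.read_camera("scene"); cs=(r["mtx"],r["distortion"],r["pose"])
im=cv2.imread("pics/scene0.png"); 
print(proj(sh(o.x,Q),*cs).round(1))
s=8;x0,y0=215,270
c=cv2.resize(im[y0:y0+75,x0:x0+90],None,fx=s,fy=s,interpolation=cv2.INTER_CUBIC)
Q2=np.vstack([Q,[[118,70,0],[0,0,0],[0,70,0],[0,-70,0],[104,29,0]]])
for u,v in proj(sh(o.x,Q2),*cs):
    cv2.circle(c,(int((u-x0+.5)*s),int((v-y0+.5)*s)),3,(0,255,0),-1)
cv2.imwrite("pics/s1.png",c)
E
python3 loc.py|tail -6
```

```text
shelf [ 5.28888e+02 -3.57213e+02  2.50000e-02] [ 0.09  0.38 -0.24  0.09 -0.09 -0.2  -0.13  0.01  0.38 -0.29]
[[252.4 279.4]
 [223.  315.2]
 [219.2 314. ]
 [248.8 278.5]
 [265.7 343.8]]
```

View pics/s1.png

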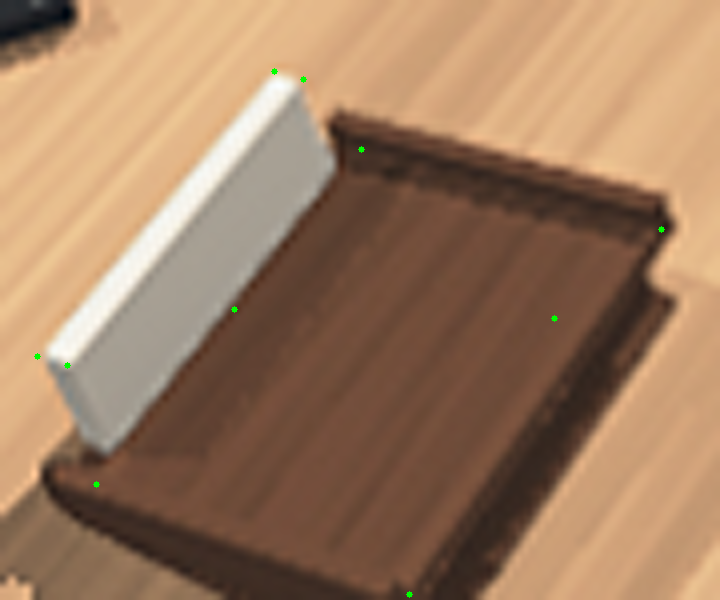

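```bash
python3 - <<'E'
from h import *
st()
plan(*topose(377,290.5,130,np.radians(50.8)))
plan(*topose(377,290.5,130,np.radians(230.8)))
E
```

```text
t 0.3 p [206.4 455.2 231. ] x [-0.    -0.001 -1.   ] z [ 0.413  0.911 -0.001] F [ 0.4 -0.1 -0.8] w 85.4 j [1.15 0.24 0.   1.34 0.   1.57]
dist 257.7 rot [14.8  -0.05  0.  ] rows 5
x0.0202 y-0.0447 z-0.0159 | rx2.96 ry-0.01 rz0.00
x0.0202 y-0.0454 z-0.0136 | rx2.96 ry-0.01 rz0.00
x0.0202 y-0.0461 z-0.0112 | rx2.96 ry-0.01 rz0.00
x0.0202 y-0.0466 z-0.0088 | rx2.96 ry-0.01 rz0.00
x0.0202 y-0.0470 z-0.0064 | rx2.96 ry-0.01 rz0.00
dist 257.7 rot [-1.652e+02 -1.000e-02 -7.000e-02] rows 17
x0.0059 y-0.0131 z-0.0047 | rx-9.72 ry-0.00 rz-0.00
x0.0059 y-0.0122 z-0.0068 | rx-9.72 ry-0.00 rz-0.00
x0.0059 y-0.0108 z-0.0088 | rx-9.72 ry-0.00 rz-0.00
x0.0059 y-0.0092 z-0.0105 | rx-9.72 ry-0.00 rz-0.00
x0.0059 y-0.0073 z-0.0119 | rx-9.72 ry-0.00 rz-0.00
x0.0059 y-0.0052 z-0.0129 | rx-9.72 ry-0.00 rz-0.00
x0.0059 y-0.0029 z-0.0136 | rx-9.72 ry-0.00 rz-0.00
x0.0059 y-0.0006 z-0.0139 | rx-9.72 ry-0.00 rz-0.00
x0.0059 y0.0018 z-0.0138 | rx-9.72 ry-0.00 rz-0.00
x0.0059 y0.0041 z-0.0133 | rx-9.72 ry-0.00 rz-0.00
x0.0059 y0.0063 z-0.0125 | rx-9.72 ry-0.00 rz-0.00
x0.0059 y0.0083 z-0.0112 | rx-9.72 ry-0.00 rz-0.00
x0.0059 y0.0101 z-0.0097 | rx-9.72 ry-0.00 rz-0.00
x0.0059 y0.0115 z-0.0078 | rx-9.72 ry-0.00 rz-0.00
x0.0059 y0.0127 z-0.0058 | rx-9.72 ry-0.00 rz-0.00
x0.0059 y0.0135 z-0.0035 | rx-9.72 ry-0.00 rz-0.00
x0.0059 y0.0139 z-0.0012 | rx-9.72 ry-0.00 rz-0.00
```

carry_out(
  rows=[
    {"x": 0.02, "y": -0.045, "z": -0.016, "rx": 2.96},
    {"x": 0.02, "y": -0.045, "z": -0.0135, "rx": 2.96},
    {"x": 0.02, "y": -0.046, "z": -0.011, "rx": 2.96},
    {"x": 0.02, "y": -0.0465, "z": -0.009, "rx": 2.96},
    {"x": 0.02, "y": -0.047, "z": -0.0065, "rx": 2.96},
    {},
  ],
  gripper=0.0854,
)

```text
schema error: expected keys x, y, z, rx, ry, rz
```

```bash
cat >> h.py <<'E'
def shot(n,name="wrist",crop=None,s=1):
    s0,p,M=cur(); r=ctrl.read_camera(name)
    T=np.eye(4)
    if name=="wrist":
        E=np.eye(4);E[:3,:3]=M;E[:3,3]=p;T=E@r["mount"]
    else: T=r["pose"]
    im=r["pixels"][:,:,::-1].copy()
    if crop:
        x,y,w,h=crop; im=cv2.resize(im[y:y+h,x:x+w],None,fx=s,fy=s,interpolation=cv2.INTER_CUBIC)
    cv2.imwrite(f"pics/{n}.png",im)
    np.savez(f"pics/{n}.npz",m=r["mtx"],d=r["distortion"],T=T)
    return (r["mtx"],r["distortion"],T)
def load(n):
    z=np.load(f"pics/{n}.npz"); return (z["m"],z["d"],z["T"])
E
python3 - <<'E'
from h import *
st(); shot("w1"); plan(*topose(377,290.5,130,np.radians(50.8)))
E
```

```text
t 0.3 p [206.4 455.2 231. ] x [-0.    -0.001 -1.   ] z [ 0.413  0.911 -0.001] F [ 0.4 -0.1 -0.8] w 85.4 j [1.15 0.24 0.   1.34 0.   1.57]
dist 257.8 rot [14.8  -0.03  0.  ] rows 5
x0.0202 y-0.0447 z-0.0159 | rx2.96 ry-0.01 rz0.00
x0.0202 y-0.0454 z-0.0136 | rx2.96 ry-0.01 rz0.00
x0.0202 y-0.0461 z-0.0112 | rx2.96 ry-0.01 rz0.00
x0.0202 y-0.0466 z-0.0088 | rx2.96 ry-0.01 rz0.00
x0.0202 y-0.0470 z-0.0064 | rx2.96 ry-0.01 rz0.00
```

View pics/w1.png

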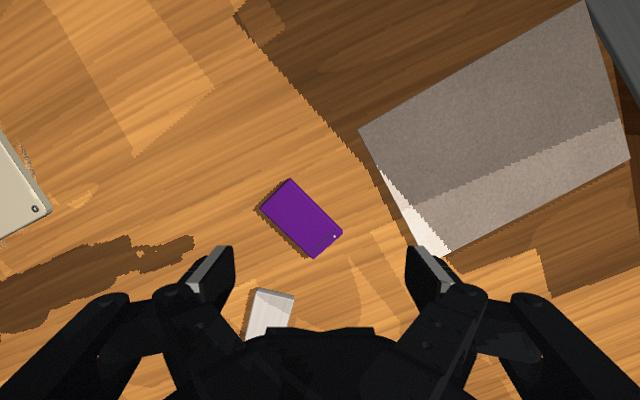

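The call was refused because every row needs all six keys, so the arm has not moved.

carry_out(
  rows=[
    {"x": 0.02, "y": -0.045, "z": -0.016, "rx": 2.96, "ry": 0, "rz": 0},
    {"x": 0.02, "y": -0.045, "z": -0.0135, "rx": 2.96, "ry": 0, "rz": 0},
    {"x": 0.02, "y": -0.046, "z": -0.011, "rx": 2.96, "ry": 0, "rz": 0},
    {"x": 0.02, "y": -0.0465, "z": -0.009, "rx": 2.96, "ry": 0, "rz": 0},
    {"x": 0.02, "y": -0.047, "z": -0.0065, "rx": 2.96, "ry": 0, "rz": 0},
    {"x": 0, "y": 0, "z": 0, "rx": 0, "ry": 0, "rz": 0},
  ],
  gripper=0.0854,
)

```text
time: 1.1
position: [381.6, 288.2, 128.7]
eef_rot: [-0.686, 1.455, 0.69]
ft_force: [-0.4, -0.2, -0.0]
gripper_width: 85.2
```

```bash
python3 - <<'E'
from h import *
st(); shot("w1"); plan(*topose(377,290.5,130,np.radians(50.8)))
E
```

```text
t 1.1 p [381.6 288.2 128.7] x [ 0.002  0.004 -1.   ] z [0.636 0.772 0.004] F [-0.4 -0.2 -0. ] w 85.2 j [ 0.65  0.27 -0.24  1.06  0.    1.33]
dist 4.3 rot [-0.15  0.34 -0.08] rows 1
x-0.0005 y0.0038 z-0.0019 | rx-0.15 ry0.34 rz-0.08
```

View pics/w1.png

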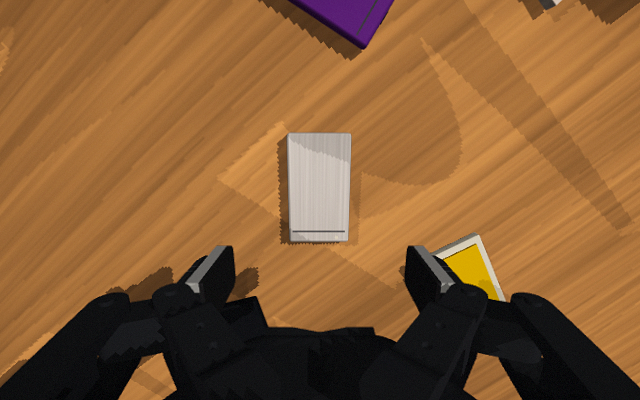

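```bash
python3 - <<'E'
from h import *
im=cv2.imread("pics/w1.png"); cv2.imwrite("pics/w1c.png",cv2.resize(im[120:255,265:375],None,fx=4.4,fy=4.4,interpolation=cv2.INTER_CUBIC))
p,e=fit([(289,133),(351,133),(347,241),(292,241)],104,58,14,load("w1"),(380,290)); print(p,np.degrees(p[2]),e)
E
```

```text
[375.84932106 293.29022165   2.44888522] 140.31078777691252 1.879325715901274
```

View pics/w1c.png

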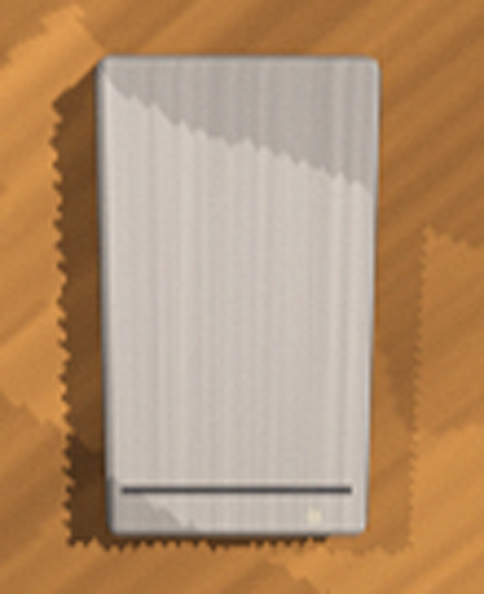

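```bash
python3 - <<'E'
from h import *
uv=[(287.7,133.2),(351.1,133.2),(348.2,241.4),(290,241.4)]
p,e=fit(uv,104,58,14,load("w1"),(380,290)); print(p,np.degrees(p[2]),e)
print(proj(rect(*p,104,58,14),*load("w1")), load("w1")[2])
E
```

```text
[375.74102195 292.78382268  -0.69164188] -39.62816092762266 1.177626598300944
[[349.08633002 242.69046262]
 [289.16929719 242.66423277]
 [286.19220557 132.13958151]
 [352.56626979 132.30148434]] [[ 6.35857189e-01 -7.43979056e-01 -2.05379646e-01  3.29858150e+02]
 [ 7.71791986e-01  6.14564508e-01  1.63240912e-01  3.29341271e+02]
 [ 4.77122094e-03 -2.62308272e-01  9.64972334e-01  2.70674651e+02]
 [ 0.00000000e+00  0.00000000e+00  0.00000000e+00  1.00000000e+00]]
```

```bash
python3 - <<'E'
from h import *
plan(*topose(376.2,291.8,1,np.radians(50.5)),n=5)
E
```

```text
dist 128.6 rot [ 0.15  0.34 -0.08] rows 5
x0.0257 y0.0010 z-0.0004 | rx0.03 ry0.07 rz-0.02
x0.0257 y0.0010 z-0.0004 | rx0.03 ry0.07 rz-0.02
x0.0257 y0.0010 z-0.0004 | rx0.03 ry0.07 rz-0.02
x0.0257 y0.0010 z-0.0003 | rx0.03 ry0.07 rz-0.02
x0.0257 y0.0010 z-0.0003 | rx0.03 ry0.07 rz-0.02
```

carry_out(
  rows=[
    {"x": 0.03, "y": 0.005, "z": -0.0015, "rx": 0.15, "ry": 0.34, "rz": 0},
    {"x": 0.03, "y": 0, "z": 0, "rx": 0, "ry": 0, "rz": 0},
    {"x": 0.03, "y": 0, "z": 0, "rx": 0, "ry": 0, "rz": 0},
    {"x": 0.02, "y": 0, "z": 0, "rx": 0, "ry": 0, "rz": 0},
    {"x": 0.008, "y": 0, "z": 0, "rx": 0, "ry": 0, "rz": 0},
    {"x": 0, "y": 0, "z": 0, "rx": 0, "ry": 0, "rz": 0},
  ],
  gripper=0.0854,
)

```text
time: 1.9
position: [376.0, 300.9, 13.5]
eef_rot: [-0.691, 1.447, 0.701]
ft_force: [-0.3, 0.6, 0.9]
gripper_width: 85.0
```

```bash
python3 - <<'E'
from h import *
st(); shot("w2"); plan(*topose(376.2,291.8,1,np.radians(50.5)),n=1)
E
```

```text
t 1.9 p [376.  300.9  13.5] x [ 0.006  0.01  -1.   ] z [0.627 0.779 0.011] F [-0.3  0.6  0.9] w 85.0 j [ 0.67  0.41 -0.38  0.76  0.    1.35]
dist 15.9 rot [ 0.63  0.69 -0.09] rows 1
x0.0128 y-0.0057 z-0.0075 | rx0.63 ry0.69 rz-0.09
```

View pics/w2.png

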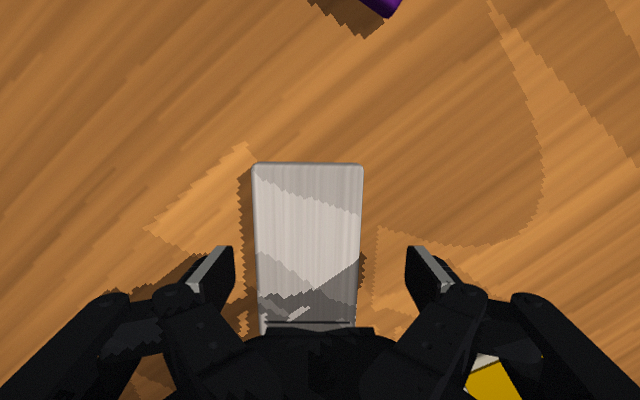

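carry_out(
  rows=[
    {"x": 0.006, "y": -0.006, "z": -0.0075, "rx": 0.63, "ry": 0.69, "rz": 0},
    {"x": 0.006, "y": 0, "z": 0, "rx": 0, "ry": 0, "rz": 0},
    {"x": 0, "y": 0, "z": 0, "rx": 0, "ry": 0, "rz": 0},
  ],
  gripper=0.074,
)

```text
time: 2.33
position: [377.7, 292.0, 3.0]
eef_rot: [-0.686, 1.457, 0.689]
ft_force: [0.3, -0.7, 0.4]
gripper_width: 74.0
```

```bash
python3 - <<'E'
from h import *
st(); plan(*topose(376.2,291.8,0.5,np.radians(50.5)),n=1)
E
```

```text
t 2.33 p [377.7 292.    3. ] x [ 0.001  0.003 -1.   ] z [0.637 0.771 0.003] F [ 0.3 -0.7  0.4] w 74.0 j [ 0.66  0.43 -0.4   0.74  0.    1.35]
dist 2.9 rot [-0.03  0.18 -0.04] rows 1
x0.0025 y0.0010 z-0.0011 | rx-0.03 ry0.18 rz-0.04
```

carry_out(
  rows=[
    {"x": 0.0025, "y": 0.001, "z": -0.001, "rx": 0, "ry": 0.18, "rz": 0},
    {"x": 0, "y": 0, "z": 0, "rx": 0, "ry": 0, "rz": 0},
    {"x": 0, "y": 0, "z": 0, "rx": 0, "ry": 0, "rz": 0},
    {"x": 0, "y": 0, "z": 0, "rx": 0, "ry": 0, "rz": 0},
    {"x": 0, "y": 0, "z": 0, "rx": 0, "ry": 0, "rz": 0},
  ],
  gripper=0.05,
  force=50,
)

```text
time: 2.95
position: [376.7, 292.0, 1.0]
eef_rot: [-0.687, 1.459, 0.688]
ft_force: [-0.0, 0.2, 2.6]
gripper_width: 56.6
```

```bash
python3 - <<'E'
from h import *
st()
E
```

```text
t 2.95 p [376.7 292.    1. ] x [ 0.     0.001 -1.   ] z [0.637 0.771 0.001] F [-0.   0.2  2.6] w 56.6 j [ 0.66  0.43 -0.4   0.74  0.    1.35]
```

```bash
cat >> h.py <<'E'
SH=[529,-357,0.015]
def shelfM():
    t=np.radians(15)
    B=np.array([[np.cos(t),0,-np.sin(t)],[0,1,0],[np.sin(t),0,np.cos(t)]])
    return R.from_euler("z",SH[2]).as_matrix()@B
def shelf_pt(q): return np.array([SH[0],SH[1],16])+np.asarray(q,float)@shelfM().T
def to_shelf(p): return (np.asarray(p,float)-[SH[0],SH[1],16])@shelfM()
def shelf_pose(q):
    B=shelfM(); return shelf_pt(q),np.stack([-B[:,2],-B[:,0],B[:,1]],1)
E
python3 - <<'E'
from h import *
p,M=topose(376.7,292,100,np.radians(50.5));plan(p,M,n=4)
print(shelf_pose([54,0,100])); print(np.linalg.det(shelf_pose([54,0,1])[1]))
E
```

```text
dist 99.0 rot [-0.06  0.05 -0.02] rows 4
x-0.0247 y-0.0000 z0.0000 | rx-0.02 ry0.01 rz-0.01
x-0.0247 y-0.0000 z0.0000 | rx-0.02 ry0.01 rz-0.01
x-0.0247 y-0.0000 z0.0000 | rx-0.02 ry0.01 rz-0.01
x-0.0247 y-0.0000 z0.0000 | rx-0.02 ry0.01 rz-0.01
(array([ 555.27513388, -356.60584343,  126.56881106]), array([[ 0.25878993, -0.96581716, -0.01499944],
       [ 0.00388214, -0.01448834,  0.9998875 ],
       [-0.96592583, -0.25881905,  0.        ]]))
1.0000000000000004
```

carry_out(
  rows=[
    {"x": -0.01, "y": 0, "z": 0, "rx": 0, "ry": 0, "rz": 0},
    {"x": -0.025, "y": 0, "z": 0, "rx": 0, "ry": 0, "rz": 0},
    {"x": -0.035, "y": 0, "z": 0, "rx": 0, "ry": 0, "rz": 0},
    {"x": -0.035, "y": 0, "z": 0, "rx": 0, "ry": 0, "rz": 0},
    {"x": -0.02, "y": 0, "z": 0, "rx": 0, "ry": 0, "rz": 0},
  ],
)

```text
time: 3.58
position: [374.0, 290.0, 128.1]
eef_rot: [-0.689, 1.467, 0.687]
ft_force: [0.3, 0.2, -1.7]
gripper_width: 56.2
```

```bash
python3 - <<'E'
from h import *
st()
plan(*shelf_pose([54,0,90]),vmax=45)
E
```

```text
t 3.58 p [374.  290.  128.1] x [-0.007 -0.004 -1.   ] z [ 0.637  0.771 -0.007] F [ 0.3  0.2 -1.7] w 56.2 j [ 0.66  0.27 -0.24  1.07  0.    1.35]
dist 672.3 rot [-40.14  -5.65 -14.66] rows 15
x0.0008 y-0.0369 z-0.0254 | rx-2.68 ry-0.38 rz-0.98
x0.0013 y-0.0357 z-0.0271 | rx-2.68 ry-0.38 rz-0.98
x0.0017 y-0.0343 z-0.0288 | rx-2.68 ry-0.38 rz-0.98
x0.0021 y-0.0329 z-0.0304 | rx-2.68 ry-0.38 rz-0.98
x0.0024 y-0.0314 z-0.0319 | rx-2.68 ry-0.38 rz-0.98
x0.0027 y-0.0299 z-0.0333 | rx-2.68 ry-0.38 rz-0.98
x0.0030 y-0.0282 z-0.0347 | rx-2.68 ry-0.38 rz-0.98
x0.0032 y-0.0265 z-0.0360 | rx-2.68 ry-0.38 rz-0.98
x0.0034 y-0.0247 z-0.0372 | rx-2.68 ry-0.38 rz-0.98
x0.0036 y-0.0229 z-0.0383 | rx-2.68 ry-0.38 rz-0.98
x0.0037 y-0.0210 z-0.0394 | rx-2.68 ry-0.38 rz-0.98
x0.0038 y-0.0191 z-0.0404 | rx-2.68 ry-0.38 rz-0.98
x0.0038 y-0.0171 z-0.0412 | rx-2.68 ry-0.38 rz-0.98
x0.0038 y-0.0151 z-0.0420 | rx-2.68 ry-0.38 rz-0.98
x0.0038 y-0.0131 z-0.0427 | rx-2.68 ry-0.38 rz-0.98
```

carry_out(
  rows=[
    {"x": 0, "y": -0.037, "z": -0.025, "rx": -2.68, "ry": -0.38, "rz": -0.98},
    {"x": 0.001, "y": -0.036, "z": -0.027, "rx": -2.68, "ry": -0.38, "rz": -0.98},
    {"x": 0.001, "y": -0.034, "z": -0.029, "rx": -2.68, "ry": -0.38, "rz": -0.98},
    {"x": 0.002, "y": -0.033, "z": -0.0305, "rx": -2.68, "ry": -0.38, "rz": -0.98},
    {"x": 0.002, "y": -0.0315, "z": -0.032, "rx": -2.68, "ry": -0.38, "rz": -0.98},
    {"x": 0.0025, "y": -0.03, "z": -0.0335, "rx": -2.68, "ry": -0.38, "rz": -0.98},
    {"x": 0.003, "y": -0.028, "z": -0.035, "rx": -2.68, "ry": -0.38, "rz": -0.98},
    {"x": 0.003, "y": -0.0265, "z": -0.036, "rx": -2.68, "ry": -0.38, "rz": -0.98},
  ],
)

```text
time: 4.58
position: [477.9, -60.3, 130.0]
eef_rot: [-1.056, 1.221, 0.888]
ft_force: [0.8, 0.7, -2.5]
gripper_width: 56.2
```

```bash
python3 - <<'E'
from h import *
st()
plan(*shelf_pose([54,0,90]),n=7)
E
```

```text
t 4.58 p [477.9 -60.3 130. ] x [ 0.149 -0.018 -0.989] z [0.288 0.957 0.026] F [ 0.8  0.7 -2.5] w 56.2 j [-0.13  0.17 -0.38  0.87  0.    0.17]
dist 307.1 rot [-17.57  -2.12  -6.25] rows 7
x0.0043 y-0.0228 z-0.0373 | rx-2.51 ry-0.30 rz-0.89
x0.0044 y-0.0210 z-0.0382 | rx-2.51 ry-0.30 rz-0.89
x0.0045 y-0.0193 z-0.0392 | rx-2.51 ry-0.30 rz-0.89
x0.0046 y-0.0175 z-0.0400 | rx-2.51 ry-0.30 rz-0.89
x0.0047 y-0.0156 z-0.0407 | rx-2.51 ry-0.30 rz-0.89
x0.0047 y-0.0138 z-0.0414 | rx-2.51 ry-0.30 rz-0.89
x0.0047 y-0.0119 z-0.0420 | rx-2.51 ry-0.30 rz-0.89
```

carry_out(
  rows=[
    {"x": 0.004, "y": -0.023, "z": -0.0375, "rx": -2.5, "ry": -0.3, "rz": -0.9},
    {"x": 0.004, "y": -0.021, "z": -0.038, "rx": -2.5, "ry": -0.3, "rz": -0.9},
    {"x": 0.0045, "y": -0.0195, "z": -0.039, "rx": -2.5, "ry": -0.3, "rz": -0.9},
    {"x": 0.0045, "y": -0.0175, "z": -0.04, "rx": -2.5, "ry": -0.3, "rz": -0.9},
    {"x": 0.0045, "y": -0.0155, "z": -0.04, "rx": -2.5, "ry": -0.3, "rz": -0.9},
    {"x": 0.0045, "y": -0.014, "z": -0.04, "rx": -2.5, "ry": -0.3, "rz": -0.9},
    {"x": 0.004, "y": -0.01, "z": -0.028, "rx": -2.5, "ry": -0.3, "rz": -0.9},
    {"x": 0, "y": 0, "z": 0, "rx": 0, "ry": 0, "rz": 0},
  ],
)

```text
time: 5.58
position: [555.8, -351.8, 118.5]
eef_rot: [-1.333, 1.003, 1.028]
ft_force: [0.3, 1.2, -2.7]
gripper_width: 56.4
```

```bash
python3 - <<'E'
from h import *
st()
plan(*shelf_pose([54,0,90]),n=1)
shot("w3")
E
```

```text
t 5.58 p [ 555.8 -351.8  118.5] x [ 0.259  0.005 -0.966] z [-0.019  1.     0.   ] F [ 0.3  1.2 -2.7] w 56.4 j [-0.64  0.46 -0.01  0.89  0.16 -0.64]
dist 5.4 rot [0.22 0.09 0.02] rows 1
x0.0021 y-0.0015 z-0.0048 | rx0.22 ry0.09 rz0.02
```

View pics/w3.png

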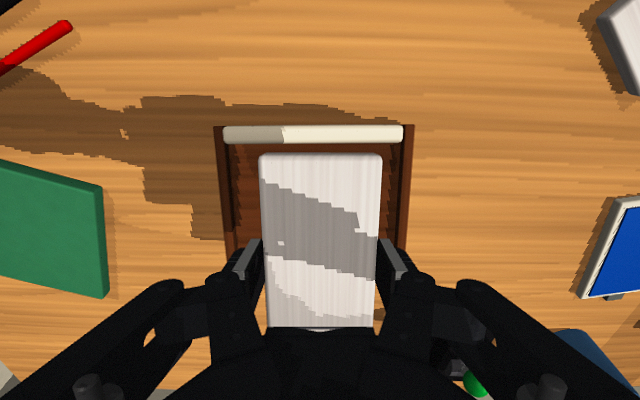

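```bash
python3 - <<'E'
from h import *
im=cv2.imread("pics/w3.png"); c=load("w3"); s=4
o=cv2.resize(im[110:240,210:420],None,fx=s,fy=s,interpolation=cv2.INTER_CUBIC)[:, :800]
Q=np.array([shelf_pt(q) for q in [[0,60,42],[0,-60,42],[-12,-60,42],[-12,60,42]]])
print(proj(Q,*c).round(1))
for u,v in proj(Q,*c): cv2.circle(o,(int((u-210+.5)*s),int((v-110+.5)*s)),3,(0,255,0),-1)
cv2.imwrite("pics/w3c.png",o)
E
```

```text
[[403.7 146.8]
 [222.9 146.2]
 [221.4 127.6]
 [405.1 128.2]]
```

View pics/w3c.png

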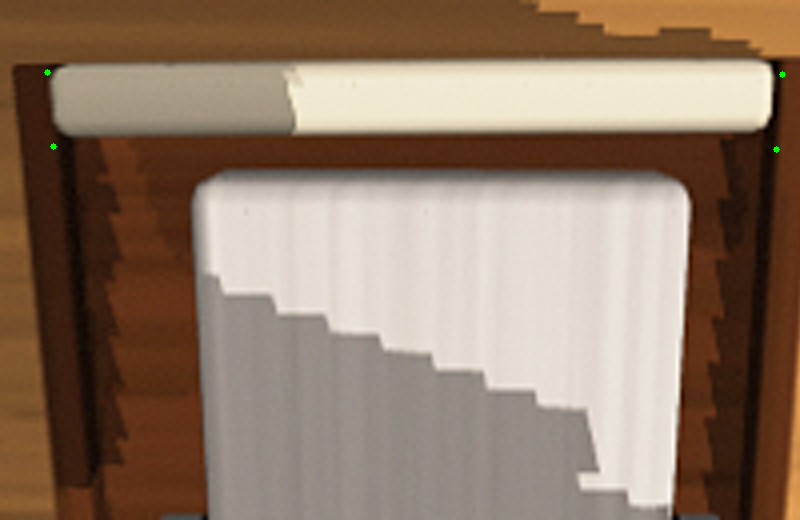

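```bash
python3 - <<'E'
from h import *
c=load("w3"); s,p,M=cur()
r=c[2]  # cam->world
D=np.array([[-13,52,z] for z in (-29,29)])@M.T+p
print("drive end",proj(D,*c).round(1),"obs (258.5..382.3,152.7)")
# refine shelf x,y,h from obs
import h
obs=np.array([[401.5,143.2],[224,143.2],[223,126],[403,125.2]])
def res(q):
    h.SH[:]=[q[0],q[1],q[2]]
    return (proj(np.array([shelf_pt(k)for k in [[0,60,42],[0,-60,42],[-12,-60,42],[-12,60,42]]])+[0,0,q[3]],*c)-obs).ravel()
o=least_squares(res,[529,-357,.015,0],x_scale=[10,10,.1,10]);print(o.x,o.fun.round(1))
o=least_squares(lambda q:res([*q,0]),[529,-357,.015],x_scale=[10,10,.1]);print(o.x,o.fun.round(1))
E
```

```text
drive end [[259.1 157.2]
 [388.3 157.2]] obs (258.5..382.3,152.7)
[ 5.28559621e+02 -3.57324856e+02  2.05159707e-02 -4.62960713e+00] [ 0.1  0.2  0.3  0.5 -0.2 -0.5 -0.2 -0.1]
[ 5.27376744e+02 -3.57244268e+02  2.07969096e-02] [ 2.2  0.7 -1.9  1.1 -2.4 -0.4  2.1 -0. ]
```

```bash
python3 - <<'E'
from h import *
c=load("w3"); s,p,M=cur()
for sh in (0,3,4.6):
    T=c[2].copy(); T[:3,3]+=T[:3,2]*sh; cc=(c[0],c[1],T)
    D=np.array([[-13,52,z] for z in (-29,29)])@M.T+p
    D2=np.array([[-13,56,z] for z in (-29,29)])@M.T+p
    Q=np.array([shelf_pt(q) for q in [[0,60,42],[0,-60,42]]])
    print(sh,proj(D,*cc).round(1).tolist(),proj(D2,*cc).round(1).tolist(),proj(Q,*cc).round(1).tolist())
E
```

```text
0 [[259.1, 157.2], [388.3, 157.2]] [[258.7, 148.2], [388.8, 148.2]] [[403.7, 146.8], [222.9, 146.2]]
3 [[260.5, 158.2], [386.7, 158.2]] [[260.1, 149.4], [387.2, 149.4]] [[402.4, 147.6], [224.4, 147.0]]
4.6 [[261.2, 158.8], [385.9, 158.7]] [[260.8, 150.1], [386.4, 150.0]] [[401.7, 148.1], [225.2, 147.5]]
```

```bash
python3 - <<'E'
from h import *
st(); s,p,M=cur(); print(to_shelf(p))
plan(*shelf_pose([54,0,15]),n=4)
E
```

```text
t 5.62 p [ 555.4 -350.4  118.4] x [ 0.258  0.007 -0.966] z [-0.02   1.     0.002] F [-0.6  0.1 -2.4] w 56.6 j [-0.64  0.46 -0.01  0.89  0.16 -0.64]
[52.04277084  6.15419352 92.03375555]
dist 77.3 rot [ 0.25  0.16 -0.03] rows 4
x0.0193 y-0.0005 z-0.0016 | rx0.06 ry0.04 rz-0.01
x0.0193 y-0.0005 z-0.0016 | rx0.06 ry0.04 rz-0.01
x0.0193 y-0.0005 z-0.0016 | rx0.06 ry0.04 rz-0.01
x0.0193 y-0.0005 z-0.0016 | rx0.06 ry0.04 rz-0.01
```

carry_out(
  rows=[
    {"x": 0.015, "y": -0.002, "z": -0.006, "rx": 0.25, "ry": 0.16, "rz": 0},
    {"x": 0.02, "y": 0, "z": 0, "rx": 0, "ry": 0, "rz": 0},
    {"x": 0.02, "y": 0, "z": 0, "rx": 0, "ry": 0, "rz": 0},
    {"x": 0.012, "y": 0, "z": 0, "rx": 0, "ry": 0, "rz": 0},
    {"x": 0, "y": 0, "z": 0, "rx": 0, "ry": 0, "rz": 0},
    {"x": 0, "y": 0, "z": 0, "rx": 0, "ry": 0, "rz": 0},
  ],
)

```text
time: 6.38
position: [574.8, -350.7, 49.8]
eef_rot: [-1.33, 1.005, 1.033]
ft_force: [-0.0, 0.3, -1.9]
gripper_width: 56.4
```

```bash
python3 - <<'E'
from h import *
st(); s,p,M=cur(); print(to_shelf(p))
plan(*shelf_pose([54,0,3]),n=1)
shot("w4")
E
```

```text
t 6.38 p [ 574.8 -350.7   49.8] x [ 0.254  0.008 -0.967] z [-0.019  1.     0.003] F [-0.   0.3 -1.9] w 56.4 j [-0.62  0.56 -0.04  0.76  0.15 -0.62]
[53.06556688  5.64203636 20.73238421]
dist 18.6 rot [ 0.19  0.22 -0.27] rows 1
x0.0177 y-0.0010 z-0.0057 | rx0.19 ry0.22 rz-0.27
```

View pics/w4.png

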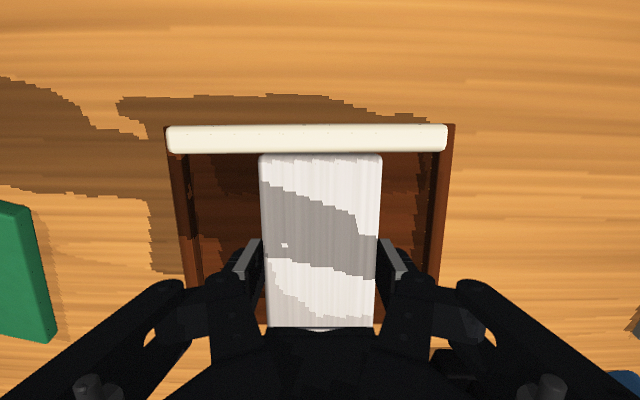

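carry_out(
  rows=[
    {"x": 0.006, "y": 0, "z": -0.006, "rx": 0.2, "ry": 0.2, "rz": -0.3},
    {"x": 0.006, "y": -0.001, "z": -0.002, "rx": 0, "ry": 0, "rz": 0},
    {"x": 0, "y": 0, "z": 0, "rx": 0, "ry": 0, "rz": 0},
  ],
)

```text
time: 6.8
position: [579.9, -360.2, 39.6]
eef_rot: [-1.333, 1.005, 1.021]
ft_force: [-0.6, 0.4, -2.2]
gripper_width: 56.6
```

```bash
python3 - <<'E'
from h import *
st(); s,p,M=cur(); print(to_shelf(p))
plan(*shelf_pose([53.5,0,2]),n=1)
E
```

```text
t 6.8 p [ 579.9 -360.2   39.6] x [ 0.262  0.002 -0.965] z [-0.014  1.    -0.002] F [-0.6  0.4 -2.2] w 56.6 j [-0.62  0.58 -0.04  0.74  0.16 -0.62]
[55.17625523 -3.94962623  9.61155605]
dist 8.7 rot [-0.04 -0.12  0.19] rows 1
x0.0076 y0.0017 z0.0040 | rx-0.04 ry-0.12 rz0.19
```

carry_out(
  rows=[
    {"x": 0.004, "y": 0.001, "z": 0.002, "rx": 0, "ry": 0, "rz": 0.2},
    {"x": 0.003, "y": 0.001, "z": 0, "rx": 0, "ry": 0, "rz": 0},
    {"x": 0, "y": 0, "z": 0, "rx": 0, "ry": 0, "rz": 0},
  ],
)

```text
time: 7.18
position: [579.6, -358.1, 31.7]
eef_rot: [-1.331, 1.008, 1.024]
ft_force: [0.3, -0.2, -2.8]
gripper_width: 56.4
```

```bash
python3 - <<'E'
from h import *
st(); s,p,M=cur(); print(to_shelf(p))
plan(*shelf_pose([53.5,0,1]),n=1)
E
```

```text
t 7.17 p [ 579.6 -358.1   31.7] x [ 0.258  0.002 -0.966] z [-0.014  1.    -0.002] F [ 0.3 -0.2 -2.8] w 56.4 j [-0.62  0.59 -0.04  0.72  0.15 -0.62]
[52.91056388 -1.86772968  2.10926706]
dist 2.3 rot [-0.05 -0.11 -0.03] rows 1
x0.0011 y-0.0006 z0.0019 | rx-0.05 ry-0.11 rz-0.03
```

carry_out(
  rows=[
    {"x": 0.0012, "y": 0, "z": 0.001, "rx": 0, "ry": -0.1, "rz": 0},
    {"x": 0.0008, "y": 0, "z": 0, "rx": 0, "ry": 0, "rz": 0},
    {"x": 0, "y": 0, "z": 0, "rx": 0, "ry": 0, "rz": 0},
  ],
)

```text
time: 7.55
position: [580.0, -357.7, 31.4]
eef_rot: [-1.331, 1.007, 1.024]
ft_force: [0.7, -0.0, -2.2]
gripper_width: 56.3
```

```bash
python3 - <<'E'
from h import *
st(); s,p,M=cur(); print(to_shelf(p))
E
```

```text
t 7.55 p [ 580.  -357.7   31.4] x [ 0.259  0.002 -0.966] z [-0.014  1.    -0.001] F [ 0.7 -0.  -2.2] w 56.3 j [-0.62  0.59 -0.04  0.72  0.15 -0.62]
[53.18137928 -1.44802459  1.67880825]
```

carry_out(
  rows=[
    {"x": 0.002, "y": 0, "z": 0.001, "rx": 0, "ry": 0, "rz": 0},
    {"x": 0.0015, "y": 0, "z": 0, "rx": 0, "ry": 0, "rz": 0},
  ],
)

```text
time: 7.8
position: [580.1, -357.7, 31.3]
eef_rot: [-1.332, 1.009, 1.022]
ft_force: [-7.5, 2.5, 9.9]
gripper_width: 56.3
```

```bash
python3 - <<'E'
from h import *
st(); s,p,M=cur(); print(to_shelf(p)); shot("w5")
E
```

```text
t 7.8 p [ 580.1 -357.7   31.3] x [ 0.259  0.    -0.966] z [-0.012  1.    -0.003] F [-7.5  2.5  9.9] w 56.3 j [-0.62  0.59 -0.05  0.72  0.15 -0.62]
[53.29082382 -1.4931741   1.58727578]
```

View pics/w5.png

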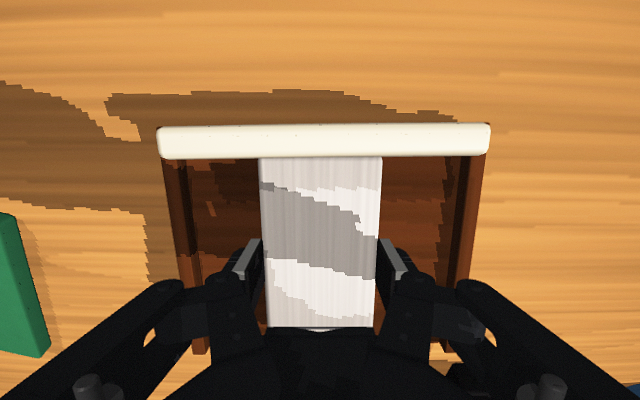

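carry_out(
  rows=[
    {"x": 0, "y": 0.002, "z": 0.001, "rx": 0, "ry": 0, "rz": 0},
    {"x": 0, "y": 0.002, "z": 0, "rx": 0, "ry": 0, "rz": 0},
  ],
)

```text
time: 8.1
position: [578.6, -357.0, 31.5]
eef_rot: [-1.336, 1.004, 1.018]
ft_force: [5.0, 0.2, -0.6]
gripper_width: 56.4
```

```bash
python3 - <<'E'
from h import *
st(); s,p,M=cur(); print(to_shelf(p), shelfM().T@s["ft_force"])
E
```

```text
t 8.1 p [ 578.6 -357.    31.5] x [ 0.265 -0.    -0.964] z [-0.014  1.    -0.004] F [ 5.   0.2 -0.6] w 56.4 j [-0.62  0.59 -0.06  0.71  0.15 -0.62]
[51.93619975 -0.74863117  2.11893281] [ 4.66741     0.09427861 -1.84869886]
```

carry_out(
  rows=[
    {"x": 0.001, "y": 0, "z": 0, "rx": 0, "ry": 0, "rz": 0},
  ],
)

```text
time: 8.22
position: [578.9, -357.0, 31.0]
eef_rot: [-1.336, 1.004, 1.018]
ft_force: [-5.5, 1.9, 9.3]
gripper_width: 56.4
```

carry_out(
  rows=[
    {"x": 0, "y": 0, "z": 0, "rx": 0, "ry": 0, "rz": 0},
    {"x": 0, "y": 0, "z": 0, "rx": 0, "ry": 0, "rz": 0},
    {"x": 0, "y": 0, "z": 0, "rx": 0, "ry": 0, "rz": 0},
  ],
  gripper=0.078,
)

```text
time: 8.6
position: [578.1, -356.8, 29.9]
eef_rot: [-1.335, 1.006, 1.02]
ft_force: [-0.5, -0.1, -0.7]
gripper_width: 78.2
```

```bash
python3 - <<'E'
from h import *
st(); s,p,M=cur(); print(to_shelf(p), shelfM().T@s["ft_force"]); shot("w6")
E
```

```text
t 8.6 p [ 578.1 -356.8   29.9] x [ 0.263 -0.    -0.965] z [-0.013  1.    -0.004] F [-0.5 -0.1 -0.7] w 78.2 j [-0.62  0.59 -0.06  0.71  0.15 -0.62]
[51.03818586 -0.52746121  0.71521666] [-0.64331794 -0.04396057 -0.5912511 ]
```

View pics/w6.png

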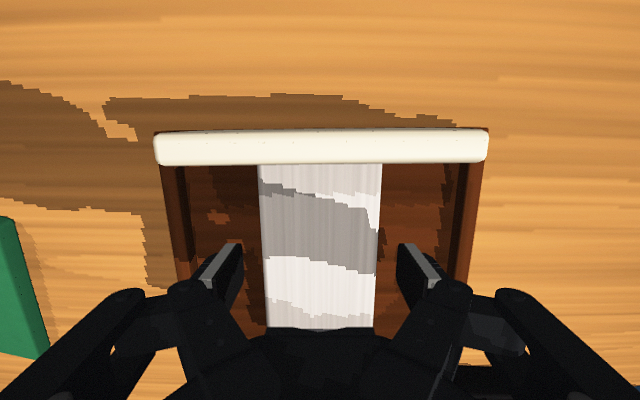

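carry_out(
  rows=[
    {"x": -0.01, "y": 0, "z": 0, "rx": 0, "ry": 0, "rz": 0},
    {"x": -0.025, "y": 0, "z": 0, "rx": 0, "ry": 0, "rz": 0},
    {"x": -0.035, "y": 0, "z": 0, "rx": 0, "ry": 0, "rz": 0},
    {"x": -0.025, "y": 0, "z": 0, "rx": 0, "ry": 0, "rz": 0},
  ],
)

```text
time: 9.15
position: [550.9, -355.7, 122.4]
eef_rot: [-1.33, 1.007, 1.025]
ft_force: [0.6, 0.2, 0.8]
gripper_width: 77.6
```

```bash
python3 - <<'E'
from h import *
st()
shot("w7")
plan(*topose(446,-113.5,120,np.radians(137.8)),n=8)
E
```

```text
t 9.15 p [ 550.9 -355.7  122.4] x [ 0.258  0.003 -0.966] z [-0.014  1.    -0.001] F [0.6 0.2 0.8] w 77.6 j [-0.65  0.46 -0.01  0.9   0.16 -0.64]
dist 265.5 rot [-46.74  -6.44  14.24] rows 8
x-0.0027 y0.0126 z0.0306 | rx-5.84 ry-0.81 rz1.78
x-0.0019 y0.0095 z0.0318 | rx-5.84 ry-0.81 rz1.78
x-0.0012 y0.0062 z0.0326 | rx-5.84 ry-0.81 rz1.78
x-0.0006 y0.0029 z0.0331 | rx-5.84 ry-0.81 rz1.78
x-0.0001 y-0.0005 z0.0332 | rx-5.84 ry-0.81 rz1.78
x0.0003 y-0.0038 z0.0330 | rx-5.84 ry-0.81 rz1.78
x0.0006 y-0.0072 z0.0324 | rx-5.84 ry-0.81 rz1.78
x0.0007 y-0.0105 z0.0315 | rx-5.84 ry-0.81 rz1.78
```

View pics/w7.png

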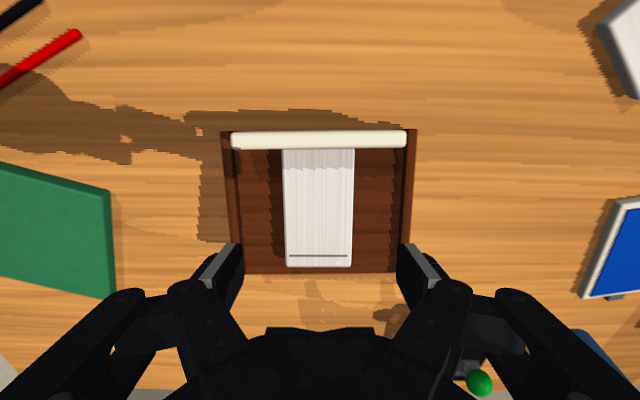

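The large silver drive lies centred on the shelf, with its end at the bookend at (318,148). The small silver drive is next.

carry_out(
  rows=[
    {"x": -0.003, "y": 0.0125, "z": 0.0305, "rx": -5.84, "ry": -0.81, "rz": 1.78},
    {"x": -0.002, "y": 0.0095, "z": 0.032, "rx": -5.84, "ry": -0.81, "rz": 1.78},
    {"x": -0.001, "y": 0.006, "z": 0.0325, "rx": -5.84, "ry": -0.81, "rz": 1.78},
    {"x": 0, "y": 0.003, "z": 0.033, "rx": -5.84, "ry": -0.81, "rz": 1.78},
    {"x": 0, "y": -0.0005, "z": 0.033, "rx": -5.84, "ry": -0.81, "rz": 1.78},
    {"x": 0, "y": -0.004, "z": 0.033, "rx": -5.84, "ry": -0.81, "rz": 1.78},
    {"x": 0.0005, "y": -0.007, "z": 0.028, "rx": -5.84, "ry": -0.81, "rz": 1.78},
    {"x": 0.0005, "y": -0.008, "z": 0.02, "rx": -5.84, "ry": -0.81, "rz": 1.78},
  ],
)

```text
time: 10.2
position: [450.7, -125.0, 123.0]
eef_rot: [-1.812, 0.682, 1.805]
ft_force: [1.1, -0.2, -0.1]
gripper_width: 78.0
```

carry_out(
  rows=[
    {"x": 0, "y": 0, "z": 0, "rx": 0, "ry": 0, "rz": 0},
  ],
)

```text
time: 10.32
position: [450.6, -123.8, 123.1]
eef_rot: [-1.813, 0.68, 1.806]
ft_force: [0.5, -0.4, 0.1]
gripper_width: 78.4
```

```bash
python3 - <<'E'
from h import *
st()
shot("w8")
plan(*topose(446,-113.5,100,np.radians(137.8)),n=2)
E
```

```text
t 10.32 p [ 450.6 -123.8  123.1] x [ 0.001 -0.008 -1.   ] z [-0.757  0.654 -0.006] F [ 0.5 -0.4  0.1] w 78.4 j [-0.26  0.25 -0.27  1.04 -0.01 -1.12]
dist 26.2 rot [ 1.28 -0.4  -0.27] rows 2
x0.0116 y-0.0026 z0.0056 | rx0.64 ry-0.20 rz-0.13
x0.0116 y-0.0025 z0.0056 | rx0.64 ry-0.20 rz-0.13
```

View pics/w8.png

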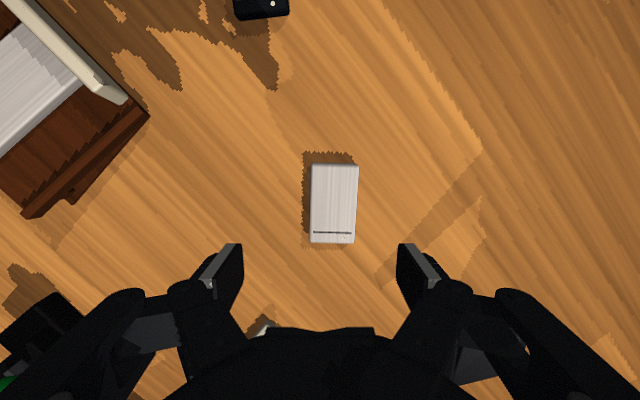

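```bash
cat >> h.py <<'E'
def wfit(n,uv,l,w,z,x0):
    c=load(n);T=c[2].copy();T[:3,3]+=T[:3,2]*4-T[:3,1]*2.5   # bias found against bookend contact
    p,e=fit(uv,l,w,z,(c[0],c[1],T),x0); print(n,p[:2].round(1),"ang",(np.degrees(p[2])%180).round(1),"rms",e.round(2))
E
python3 - <<'E'
from h import *
wfit("w1",[(287.7,133.2),(351.1,133.2),(348.2,241.4),(290,241.4)],104,58,14,(380,290))
wfit("w8",[(312,164),(359,166),(355,243),(310,242)],76,44,14,(446,-113))
E
```

```text
w1 [377.4 291.4] ang 140.4 rms 0.5
w8 [ 445.8 -110.6] ang 47.7 rms 0.75
```

carry_out(
  rows=[
    {"x": 0.025, "y": -0.005, "z": 0.011, "rx": 1.3, "ry": -0.4, "rz": -0.3},
    {"x": 0.03, "y": 0, "z": 0, "rx": 0, "ry": 0, "rz": 0},
    {"x": 0.02, "y": 0, "z": 0, "rx": 0, "ry": 0, "rz": 0},
    {"x": 0.008, "y": 0, "z": 0, "rx": 0, "ry": 0, "rz": 0},
    {"x": 0, "y": 0, "z": 0, "rx": 0, "ry": 0, "rz": 0},
  ],
  gripper=0.07,
)

```text
time: 11.0
position: [449.6, -118.2, 39.7]
eef_rot: [-1.793, 0.699, 1.775]
ft_force: [-0.0, -0.3, 0.3]
gripper_width: 70.3
```

```bash
python3 - <<'E'
from h import *
st()
shot("w9")
plan(*topose(446,-112.3,2.5,np.radians(137.7)),n=2)
E
```

```text
t 11.0 p [ 449.6 -118.2   39.7] x [ 0.009 -0.002 -1.   ] z [-0.733  0.68  -0.008] F [-0.  -0.3  0.3] w 70.3 j [-0.26  0.35 -0.4   0.82  0.   -1.08]
dist 38.4 rot [-0.56 -0.51  0.28] rows 2
x0.0188 y-0.0007 z0.0037 | rx-0.28 ry-0.25 rz0.14
x0.0188 y-0.0008 z0.0036 | rx-0.28 ry-0.25 rz0.14
```

View pics/w9.png

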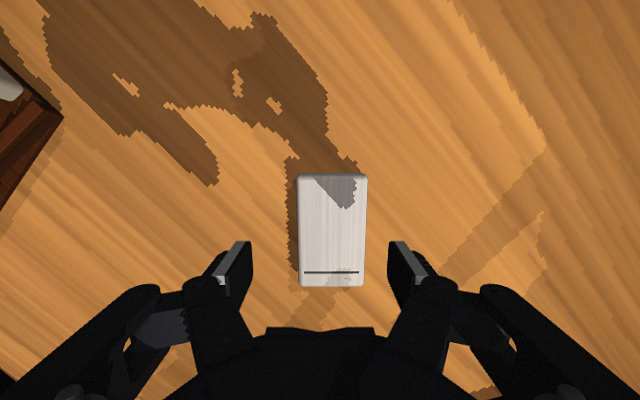

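```bash
python3 - <<'E'
from h import *
wfit("w9",[(297.5,175),(367.5,175),(364,286.5),(299.5,286.5)],76,44,14,(446,-113))
E
```

```text
w9 [ 446. -111.] ang 47.4 rms 0.73
```

carry_out(
  rows=[
    {"x": 0.014, "y": -0.001, "z": 0.007, "rx": -0.5, "ry": -0.5, "rz": 0.3},
    {"x": 0.01, "y": 0, "z": 0, "rx": 0, "ry": 0, "rz": 0},
    {"x": 0.005, "y": 0, "z": 0, "rx": 0, "ry": 0, "rz": 0},
    {"x": 0, "y": 0, "z": 0, "rx": 0, "ry": 0, "rz": 0},
  ],
)

```text
time: 11.55
position: [446.7, -112.9, 10.5]
eef_rot: [-1.793, 0.693, 1.788]
ft_force: [-0.1, 0.0, 0.8]
gripper_width: 70.1
```

```bash
python3 - <<'E'
from h import *
st()
plan(*topose(446,-112.3,2.5,np.radians(137.7)),n=1)
E
```

```text
t 11.55 p [ 446.7 -112.9   10.5] x [ 0.002 -0.001 -1.   ] z [-0.739  0.674 -0.002] F [-0.1  0.   0.8] w 70.1 j [-0.25  0.39 -0.43  0.75 -0.   -1.08]
dist 8.1 rot [-0.05 -0.13  0.05] rows 1
x0.0080 y0.0001 z0.0009 | rx-0.05 ry-0.13 rz0.05
```

carry_out(
  rows=[
    {"x": 0.005, "y": 0, "z": 0.001, "rx": 0, "ry": 0, "rz": 0},
    {"x": 0.004, "y": 0, "z": 0, "rx": 0, "ry": 0, "rz": 0},
    {"x": 0, "y": 0, "z": 0, "rx": 0, "ry": 0, "rz": 0},
  ],
)

```text
time: 11.92
position: [446.3, -112.2, 1.2]
eef_rot: [-1.793, 0.693, 1.787]
ft_force: [-0.7, -0.8, -0.2]
gripper_width: 70.0
```

carry_out(
  rows=[
    {"x": 0, "y": 0, "z": 0, "rx": 0, "ry": 0, "rz": 0},
    {"x": 0, "y": 0, "z": 0, "rx": 0, "ry": 0, "rz": 0},
    {"x": 0, "y": 0, "z": 0, "rx": 0, "ry": 0, "rz": 0},
    {"x": 0, "y": 0, "z": 0, "rx": 0, "ry": 0, "rz": 0},
    {"x": 0, "y": 0, "z": 0, "rx": 0, "ry": 0, "rz": 0},
  ],
  gripper=0.036,
  force=50,
)

```text
time: 12.55
position: [446.7, -112.4, 1.7]
eef_rot: [-1.794, 0.693, 1.786]
ft_force: [0.7, -0.2, -0.8]
gripper_width: 42.7
```

```bash
python3 - <<'E'
from h import *
st()
E
```

```text
t 12.55 p [ 446.7 -112.4    1.7] x [ 0.004 -0.001 -1.   ] z [-0.739  0.674 -0.004] F [ 0.7 -0.2 -0.8] w 42.7 j [-0.25  0.4  -0.44  0.72 -0.   -1.08]
```

carry_out(
  rows=[
    {"x": -0.01, "y": 0, "z": 0, "rx": 0, "ry": 0, "rz": 0},
    {"x": -0.025, "y": 0, "z": 0, "rx": 0, "ry": 0, "rz": 0},
    {"x": -0.035, "y": 0, "z": 0, "rx": 0, "ry": 0, "rz": 0},
    {"x": -0.03, "y": 0, "z": 0, "rx": 0, "ry": 0, "rz": 0},
    {"x": -0.01, "y": 0, "z": 0, "rx": 0, "ry": 0, "rz": 0},
  ],
)

```text
time: 13.18
position: [445.2, -112.0, 115.8]
eef_rot: [-1.792, 0.694, 1.789]
ft_force: [0.4, -0.4, -1.3]
gripper_width: 42.6
```

```bash
python3 - <<'E'
from h import *
st()
plan(*shelf_pose([39.5,0,95]),n=8)
E
```

```text
t 13.18 p [ 445.2 -112.   115.8] x [ 0.002 -0.001 -1.   ] z [-0.739  0.674 -0.002] F [ 0.4 -0.4 -1.3] w 42.6 j [-0.25  0.25 -0.3   1.02 -0.   -1.08]
dist 263.5 rot [ 46.52   6.05 -14.09] rows 8
x-0.0002 y0.0144 z-0.0296 | rx5.82 ry0.76 rz-1.76
x-0.0002 y0.0113 z-0.0309 | rx5.82 ry0.76 rz-1.76
x-0.0001 y0.0081 z-0.0319 | rx5.82 ry0.76 rz-1.76
x0.0001 y0.0049 z-0.0326 | rx5.82 ry0.76 rz-1.76
x0.0004 y0.0015 z-0.0329 | rx5.82 ry0.76 rz-1.76
x0.0009 y-0.0018 z-0.0329 | rx5.82 ry0.76 rz-1.76
x0.0014 y-0.0051 z-0.0325 | rx5.82 ry0.76 rz-1.76
x0.0021 y-0.0083 z-0.0318 | rx5.82 ry0.76 rz-1.76
```

carry_out(
  rows=[
    {"x": -0.001, "y": 0.0145, "z": -0.0295, "rx": 5.82, "ry": 0.76, "rz": -1.76},
    {"x": -0.001, "y": 0.0115, "z": -0.031, "rx": 5.82, "ry": 0.76, "rz": -1.76},
    {"x": -0.001, "y": 0.008, "z": -0.032, "rx": 5.82, "ry": 0.76, "rz": -1.76},
    {"x": 0, "y": 0.005, "z": -0.0325, "rx": 5.82, "ry": 0.76, "rz": -1.76},
    {"x": 0, "y": 0.0015, "z": -0.033, "rx": 5.82, "ry": 0.76, "rz": -1.76},
    {"x": 0.001, "y": -0.002, "z": -0.033, "rx": 5.82, "ry": 0.76, "rz": -1.76},
    {"x": 0.001, "y": -0.005, "z": -0.0285, "rx": 5.82, "ry": 0.76, "rz": -1.76},
    {"x": 0.002, "y": -0.006, "z": -0.02, "rx": 5.82, "ry": 0.76, "rz": -1.76},
  ],
)

```text
time: 14.18
position: [535.7, -346.7, 116.1]
eef_rot: [-1.31, 1.013, 1.01]
ft_force: [-0.5, 0.0, -1.4]
gripper_width: 42.6
```

carry_out(
  rows=[
    {"x": 0, "y": 0, "z": 0, "rx": 0, "ry": 0, "rz": 0},
  ],
)

```text
time: 14.3
position: [534.8, -347.3, 114.8]
eef_rot: [-1.308, 1.015, 1.011]
ft_force: [-0.5, 0.8, -0.3]
gripper_width: 42.5
```

```bash
python3 - <<'E'
from h import *
st(); s,p,M=cur(); print(to_shelf(p))
plan(*shelf_pose([40,-1,45]),n=3); shot("w10")
E
```

```text
t 14.3 p [ 534.8 -347.3  114.8] x [ 0.258  0.006 -0.966] z [0.01  1.    0.009] F [-0.5  0.8 -0.3] w 42.5 j [-0.65  0.43 -0.07  0.86  0.16 -0.63]
[31.28439207  9.65122185 93.91335223]
dist 50.8 rot [-1.49  0.12 -0.03] rows 3
x0.0163 y-0.0030 z-0.0035 | rx-0.50 ry0.04 rz-0.01
x0.0163 y-0.0030 z-0.0035 | rx-0.50 ry0.04 rz-0.01
x0.0163 y-0.0029 z-0.0035 | rx-0.50 ry0.04 rz-0.01
```

View pics/w10.png

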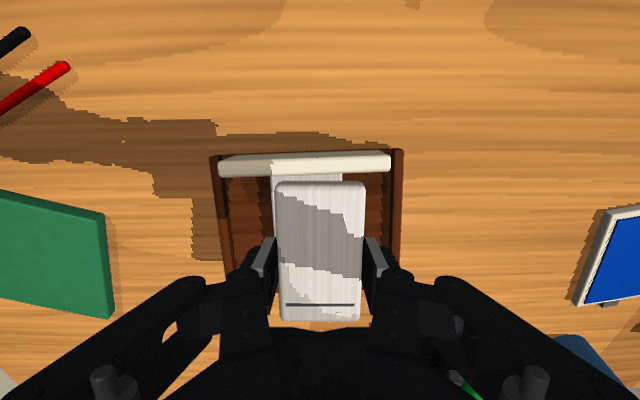

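carry_out(
  rows=[
    {"x": 0.014, "y": -0.008, "z": -0.01, "rx": -1.5, "ry": 0, "rz": 0},
    {"x": 0.018, "y": -0.001, "z": 0, "rx": 0, "ry": 0, "rz": 0},
    {"x": 0.01, "y": 0, "z": 0, "rx": 0, "ry": 0, "rz": 0},
    {"x": 0, "y": 0, "z": 0, "rx": 0, "ry": 0, "rz": 0},
  ],
)

```text
time: 14.85
position: [552.8, -351.5, 73.1]
eef_rot: [-1.329, 1.001, 1.039]
ft_force: [0.1, 0.7, -0.8]
gripper_width: 42.5
```

```bash
python3 - <<'E'
from h import *
st(); s,p,M=cur(); print(to_shelf(p))
plan(*shelf_pose([40.5,-1,26]),n=2); shot("w11")
c=load("w11");T=c[2].copy();T[:3,3]+=T[:3,2]*4-T[:3,1]*2.5
print(proj(np.array([[-12.3,38,z] for z in (-22,22)])@M.T+p,c[0],c[1],T))
E
```

```text
t 14.85 p [ 552.8 -351.5   73.1] x [ 0.253  0.012 -0.968] z [-0.024  1.     0.006] F [ 0.1  0.7 -0.8] w 42.5 j [-0.64  0.51 -0.06  0.8   0.16 -0.65]
[37.87563168  5.1400128  48.94589225]
dist 23.9 rot [ 0.4   0.48 -0.36] rows 2
x0.0114 y-0.0014 z-0.0032 | rx0.20 ry0.24 rz-0.18
x0.0115 y-0.0013 z-0.0031 | rx0.20 ry0.24 rz-0.18
[[274.67976584 183.33404173]
 [366.72979188 183.31722111]]
```

View pics/w11.png

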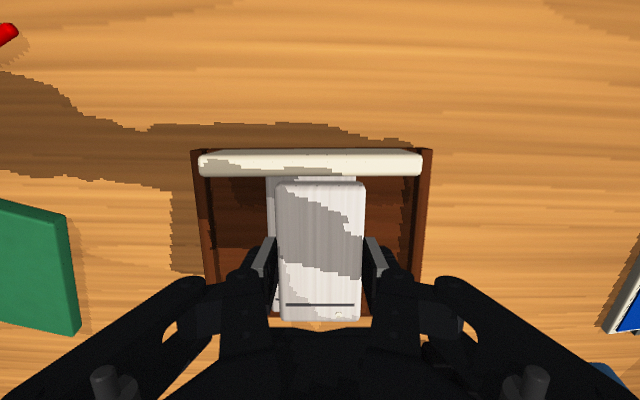

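carry_out(
  rows=[
    {"x": 0.01, "y": -0.003, "z": -0.006, "rx": 0.4, "ry": 0.4, "rz": -0.3},
    {"x": 0.01, "y": 0, "z": 0, "rx": 0, "ry": 0, "rz": 0},
    {"x": 0.003, "y": 0, "z": -0.001, "rx": 0, "ry": 0, "rz": 0},
    {"x": 0, "y": 0, "z": 0, "rx": 0, "ry": 0, "rz": 0},
  ],
)

```text
time: 15.4
position: [562.8, -359.1, 51.7]
eef_rot: [-1.332, 1.005, 1.024]
ft_force: [-0.7, 0.1, 0.4]
gripper_width: 42.5
```

```bash
python3 - <<'E'
from h import *
st(); s,p,M=cur(); print(to_shelf(p))
plan(*shelf_pose([40,-1,16]),n=2)
E
```

```text
t 15.4 p [ 562.8 -359.1   51.7] x [ 0.26   0.003 -0.966] z [-0.015  1.    -0.   ] F [-0.7  0.1  0.4] w 42.5 j [-0.64  0.55 -0.06  0.75  0.16 -0.64]
[41.89295892 -2.60147896 25.70866893]
dist 10.0 rot [-0.01 -0.03  0.06] rows 2
x0.0049 y0.0010 z0.0008 | rx-0.01 ry-0.01 rz0.03
x0.0049 y0.0009 z0.0008 | rx-0.01 ry-0.01 rz0.03
```

carry_out(
  rows=[
    {"x": 0.005, "y": 0.001, "z": 0.002, "rx": 0, "ry": 0, "rz": 0},
    {"x": 0.003, "y": 0.001, "z": 0, "rx": 0, "ry": 0, "rz": 0},
    {"x": 0, "y": 0, "z": 0, "rx": 0, "ry": 0, "rz": 0},
  ],
)

```text
time: 15.78
position: [563.0, -357.1, 43.3]
eef_rot: [-1.332, 1.005, 1.024]
ft_force: [-0.4, 0.5, -0.1]
gripper_width: 42.4
```

```bash
python3 - <<'E'
from h import *
st(); s,p,M=cur(); print(to_shelf(p), shelfM().T@s["ft_force"])
E
```

```text
t 15.78 p [ 563.  -357.1   43.3] x [ 0.26   0.003 -0.966] z [-0.015  1.    -0.001] F [-0.4  0.5 -0.1] w 42.4 j [-0.64  0.56 -0.08  0.73  0.16 -0.63]
[39.89809731 -0.62475304 17.52809527] [-0.39056254  0.50712586  0.0323104 ]
```

carry_out(
  rows=[
    {"x": 0.002, "y": 0, "z": 0, "rx": 0, "ry": 0, "rz": 0},
    {"x": 0.0015, "y": 0, "z": 0, "rx": 0, "ry": 0, "rz": 0},
  ],
)

```text
time: 16.02
position: [563.7, -357.3, 42.0]
eef_rot: [-1.332, 1.005, 1.023]
ft_force: [-8.7, 2.4, 12.4]
gripper_width: 42.7
```

```bash
python3 - <<'E'
from h import *
st(); s,p,M=cur(); print(to_shelf(p), shelfM().T@s["ft_force"])
E
```

```text
t 16.02 p [ 563.7 -357.3   42. ] x [ 0.261  0.003 -0.965] z [-0.014  1.    -0.001] F [-8.7  2.4 12.4] w 42.7 j [-0.64  0.56 -0.08  0.72  0.16 -0.63]
[40.18484898 -0.78917553 16.10129848] [-5.12812122  2.57666602 14.26250649]
```

carry_out(
  rows=[
    {"x": -0.0005, "y": 0.002, "z": 0, "rx": 0, "ry": 0, "rz": 0},
    {"x": 0, "y": 0.0015, "z": 0, "rx": 0, "ry": 0, "rz": 0},
  ],
)

```text
time: 16.27
position: [560.9, -357.6, 42.5]
eef_rot: [-1.334, 1.004, 1.021]
ft_force: [2.7, 0.5, -0.4]
gripper_width: 43.1
```

```bash
python3 - <<'E'
from h import *
st(); s,p,M=cur(); print(to_shelf(p), shelfM().T@s["ft_force"])
E
```

```text
t 16.27 p [ 560.9 -357.6   42.5] x [ 0.263  0.002 -0.965] z [-0.014  1.    -0.002] F [ 2.7  0.5 -0.4] w 43.1 j [-0.64  0.55 -0.08  0.72  0.16 -0.64]
[37.69136705 -1.09728423 17.38107932] [ 2.51718241  0.44469973 -1.11603308]
```

carry_out(
  rows=[
    {"x": 0.0015, "y": 0, "z": 0, "rx": 0, "ry": 0, "rz": 0},
    {"x": 0.001, "y": 0, "z": 0, "rx": 0, "ry": 0, "rz": 0},
  ],
)

```text
time: 16.52
position: [561.4, -357.7, 41.3]
eef_rot: [-1.334, 1.004, 1.02]
ft_force: [-6.4, 1.2, 11.8]
gripper_width: 42.4
```

```bash
python3 - <<'E'
from h import *
st(); s,p,M=cur(); print(to_shelf(p), shelfM().T@s["ft_force"])
E
```

```text
t 16.52 p [ 561.4 -357.7   41.3] x [ 0.263  0.002 -0.965] z [-0.014  1.    -0.002] F [-6.4  1.2 11.8] w 42.4 j [-0.64  0.55 -0.08  0.72  0.16 -0.64]
[37.79857374 -1.22915118 16.10000674] [-3.09081441  1.31918344 13.01152257]
```

carry_out(
  rows=[
    {"x": -0.0005, "y": 0, "z": 0, "rx": 0, "ry": 0, "rz": 0},
    {"x": 0, "y": 0, "z": 0, "rx": 0, "ry": 0, "rz": 0},
    {"x": 0, "y": 0, "z": 0, "rx": 0, "ry": 0, "rz": 0},
  ],
  gripper=0.062,
)

```text
time: 16.9
position: [561.3, -357.9, 41.5]
eef_rot: [-1.334, 1.004, 1.02]
ft_force: [-1.1, -0.2, 0.3]
gripper_width: 62.2
```

carry_out(
  rows=[
    {"x": -0.01, "y": 0, "z": 0, "rx": 0, "ry": 0, "rz": 0},
    {"x": -0.025, "y": 0, "z": 0, "rx": 0, "ry": 0, "rz": 0},
    {"x": -0.035, "y": 0, "z": 0, "rx": 0, "ry": 0, "rz": 0},
    {"x": -0.025, "y": 0, "z": 0, "rx": 0, "ry": 0, "rz": 0},
  ],
)

```text
time: 17.4
position: [534.3, -356.8, 133.7]
eef_rot: [-1.33, 1.005, 1.026]
ft_force: [-0.4, 0.2, 0.2]
gripper_width: 62.0
```

```bash
python3 - <<'E'
from h import *
st()
shot("w12")
plan(*topose(459.7,116.1,125,np.radians(65.3)),n=12)
E
```

```text
t 17.4 p [ 534.3 -356.8  133.7] x [ 0.259  0.005 -0.966] z [-0.015  1.     0.001] F [-0.4  0.2  0.2] w 62.0 j [-0.67  0.43 -0.03  0.91  0.16 -0.66]
dist 480.3 rot [25.38  3.27 15.  ] rows 12
x-0.0006 y0.0058 z0.0396 | rx2.11 ry0.27 rz1.25
x-0.0006 y0.0072 z0.0394 | rx2.11 ry0.27 rz1.25
x-0.0006 y0.0087 z0.0391 | rx2.11 ry0.27 rz1.25
x-0.0006 y0.0102 z0.0387 | rx2.11 ry0.27 rz1.25
x-0.0006 y0.0116 z0.0383 | rx2.11 ry0.27 rz1.25
x-0.0005 y0.0130 z0.0378 | rx2.11 ry0.27 rz1.25
x-0.0004 y0.0144 z0.0373 | rx2.11 ry0.27 rz1.25
x-0.0002 y0.0158 z0.0368 | rx2.11 ry0.27 rz1.25
x-0.0000 y0.0171 z0.0362 | rx2.11 ry0.27 rz1.25
x0.0002 y0.0184 z0.0355 | rx2.11 ry0.27 rz1.25
x0.0004 y0.0197 z0.0348 | rx2.11 ry0.27 rz1.25
x0.0007 y0.0210 z0.0341 | rx2.11 ry0.27 rz1.25
```

View pics/w12.png

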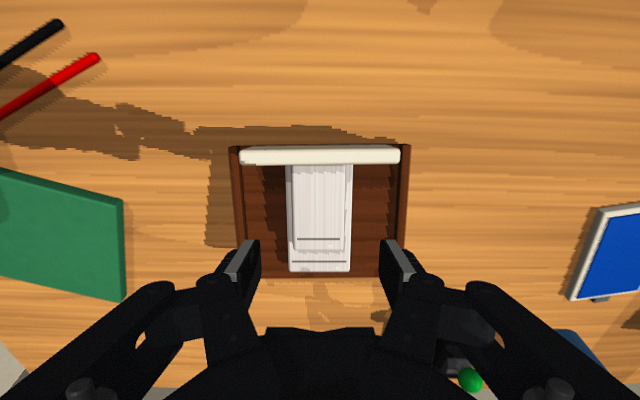

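The small silver drive lies on the large one, its end at the bookend (319,165). Next is the large graphite drive.

carry_out(
  rows=[
    {"x": -0.001, "y": 0.006, "z": 0.0395, "rx": 2.11, "ry": 0.27, "rz": 1.25},
    {"x": -0.001, "y": 0.007, "z": 0.0395, "rx": 2.11, "ry": 0.27, "rz": 1.25},
    {"x": -0.001, "y": 0.0085, "z": 0.039, "rx": 2.11, "ry": 0.27, "rz": 1.25},
    {"x": -0.001, "y": 0.01, "z": 0.0385, "rx": 2.11, "ry": 0.27, "rz": 1.25},
    {"x": 0, "y": 0.0115, "z": 0.038, "rx": 2.11, "ry": 0.27, "rz": 1.25},
    {"x": 0, "y": 0.013, "z": 0.038, "rx": 2.11, "ry": 0.27, "rz": 1.25},
    {"x": 0, "y": 0.0145, "z": 0.037, "rx": 2.11, "ry": 0.27, "rz": 1.25},
    {"x": 0, "y": 0.016, "z": 0.037, "rx": 2.11, "ry": 0.27, "rz": 1.25},
  ],
  gripper=0.0854,
)

```text
time: 18.45
position: [487.2, -37.3, 131.9]
eef_rot: [-1.033, 1.269, 0.919]
ft_force: [0.9, -0.3, 0.2]
gripper_width: 85.5
```

```bash
python3 - <<'E'
from h import *
st()
plan(*topose(459.7,116.1,120,np.radians(65.3)),n=5)
E
```

```text
t 18.45 p [487.2 -37.3 131.9] x [ 0.093 -0.017 -0.996] z [0.294 0.956 0.011] F [ 0.9 -0.3  0.2] w 85.5 j [-0.07  0.22 -0.3   0.96 -0.01  0.23]
dist 156.3 rot [7.55 0.98 5.35] rows 5
x0.0013 y0.0145 z0.0277 | rx1.51 ry0.20 rz1.07
x0.0015 y0.0152 z0.0273 | rx1.51 ry0.20 rz1.07
x0.0017 y0.0159 z0.0269 | rx1.51 ry0.20 rz1.07
x0.0019 y0.0165 z0.0265 | rx1.51 ry0.20 rz1.07
x0.0021 y0.0172 z0.0260 | rx1.51 ry0.20 rz1.07
```

carry_out(
  rows=[
    {"x": 0.001, "y": 0.0145, "z": 0.0275, "rx": 1.5, "ry": 0.2, "rz": 1.07},
    {"x": 0.001, "y": 0.015, "z": 0.0275, "rx": 1.5, "ry": 0.2, "rz": 1.07},
    {"x": 0.002, "y": 0.016, "z": 0.027, "rx": 1.5, "ry": 0.2, "rz": 1.07},
    {"x": 0.002, "y": 0.015, "z": 0.022, "rx": 1.5, "ry": 0.2, "rz": 1.07},
    {"x": 0.002, "y": 0.01, "z": 0.012, "rx": 1.5, "ry": 0.2, "rz": 1.07},
    {"x": 0, "y": 0, "z": 0, "rx": 0, "ry": 0, "rz": 0},
    {"x": 0, "y": 0, "z": 0, "rx": 0, "ry": 0, "rz": 0},
  ],
)

```text
time: 19.32
position: [460.1, 102.9, 121.4]
eef_rot: [-0.888, 1.381, 0.888]
ft_force: [-0.3, -0.1, -0.1]
gripper_width: 85.3
```

```bash
python3 - <<'E'
from h import *
st(); shot("w13")
plan(*topose(459.7,116.1,30,np.radians(65.3)),n=4)
E
```

```text
t 19.32 p [460.1 102.9 121.4] x [ 0.001  0.001 -1.   ] z [0.416 0.91  0.001] F [-0.3 -0.1 -0.1] w 85.3 j [ 0.22  0.26 -0.26  1.04  0.    0.65]
dist 92.4 rot [0.12 0.08 0.04] rows 4
x0.0229 y0.0015 z0.0030 | rx0.03 ry0.02 rz0.01
x0.0229 y0.0015 z0.0030 | rx0.03 ry0.02 rz0.01
x0.0229 y0.0015 z0.0030 | rx0.03 ry0.02 rz0.01
x0.0229 y0.0015 z0.0030 | rx0.03 ry0.02 rz0.01
```

View pics/w13.png

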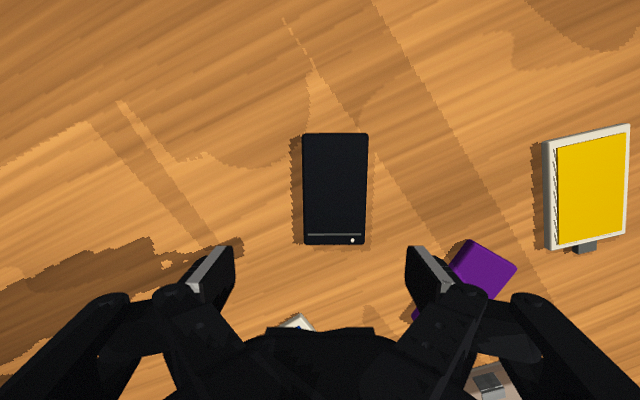

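```bash
python3 - <<'E'
from h import *
wfit("w13",[(303,133),(368.3,134),(366.5,244.5),(303,243.5)],104,58,14,(460,116))
E
```

```text
w13 [461.  117.8] ang 155.5 rms 1.03
```

carry_out(
  rows=[
    {"x": 0.025, "y": 0.005, "z": 0.0105, "rx": 0, "ry": 0, "rz": 0},
    {"x": 0.03, "y": 0, "z": 0, "rx": 0, "ry": 0, "rz": 0},
    {"x": 0.02, "y": 0, "z": 0, "rx": 0, "ry": 0, "rz": 0},
    {"x": 0.008, "y": 0, "z": 0, "rx": 0, "ry": 0, "rz": 0},
    {"x": 0, "y": 0, "z": 0, "rx": 0, "ry": 0, "rz": 0},
  ],
)

```text
time: 20.0
position: [462.6, 111.7, 38.2]
eef_rot: [-0.885, 1.377, 0.881]
ft_force: [-0.0, 0.4, -0.0]
gripper_width: 85.3
```

```bash
python3 - <<'E'
from h import *
st()
plan(*topose(459.7,116.1,1,np.radians(65.3)),n=4)
E
```

```text
t 20.0 p [462.6 111.7  38.2] x [ 0.007  0.001 -1.   ] z [0.421 0.907 0.004] F [-0.   0.4 -0. ] w 85.3 j [ 0.24  0.37 -0.37  0.83 -0.    0.67]
dist 37.6 rot [-0.18  0.23  0.33] rows 4
x0.0093 y0.0012 z0.0007 | rx-0.04 ry0.06 rz0.08
x0.0093 y0.0012 z0.0007 | rx-0.04 ry0.06 rz0.08
x0.0093 y0.0012 z0.0007 | rx-0.04 ry0.06 rz0.08
x0.0093 y0.0011 z0.0007 | rx-0.04 ry0.06 rz0.08
```

carry_out(
  rows=[
    {"x": 0.012, "y": 0.004, "z": 0.0045, "rx": -0.2, "ry": 0.2, "rz": 0.3},
    {"x": 0.012, "y": 0, "z": 0, "rx": 0, "ry": 0, "rz": 0},
    {"x": 0.008, "y": 0, "z": 0, "rx": 0, "ry": 0, "rz": 0},
    {"x": 0, "y": 0, "z": 0, "rx": 0, "ry": 0, "rz": 0},
  ],
  gripper=0.074,
)

```text
time: 20.5
position: [462.4, 118.0, 5.6]
eef_rot: [-0.887, 1.379, 0.885]
ft_force: [0.1, -1.2, 0.2]
gripper_width: 73.8
```

```bash
python3 - <<'E'
from h import *
st()
plan(*topose(460.3,116.8,1,np.radians(65.4)),n=1)
E
```

```text
t 20.5 p [462.4 118.    5.6] x [ 0.003  0.001 -1.   ] z [0.417 0.909 0.002] F [ 0.1 -1.2  0.2] w 73.8 j [ 0.25  0.42 -0.4   0.75  0.    0.68]
dist 5.2 rot [-0.07  0.14  0.16] rows 1
x0.0046 y0.0014 z-0.0020 | rx-0.07 ry0.14 rz0.16
```

carry_out(
  rows=[
    {"x": 0.0045, "y": 0.002, "z": -0.002, "rx": 0, "ry": 0.1, "rz": 0.2},
    {"x": 0.0015, "y": 0, "z": 0, "rx": 0, "ry": 0, "rz": 0},
    {"x": 0, "y": 0, "z": 0, "rx": 0, "ry": 0, "rz": 0},
  ],
)

```text
time: 20.88
position: [459.9, 117.0, -0.5]
eef_rot: [-0.886, 1.382, 0.887]
ft_force: [-0.6, -0.0, 0.8]
gripper_width: 74.0
```

carry_out(
  rows=[
    {"x": 0, "y": 0, "z": 0, "rx": 0, "ry": 0, "rz": 0},
    {"x": 0, "y": 0, "z": 0, "rx": 0, "ry": 0, "rz": 0},
    {"x": 0, "y": 0, "z": 0, "rx": 0, "ry": 0, "rz": 0},
    {"x": 0, "y": 0, "z": 0, "rx": 0, "ry": 0, "rz": 0},
  ],
  gripper=0.05,
)

```text
time: 21.38
position: [460.3, 117.1, 0.1]
eef_rot: [-0.886, 1.381, 0.887]
ft_force: [-1.1, -0.3, 0.6]
gripper_width: 56.7
```

```bash
python3 - <<'E'
from h import *
st(); shot("w14")
E
```

```text
t 21.38 p [4.603e+02 1.171e+02 1.000e-01] x [ 0.001  0.001 -1.   ] z [0.417 0.909 0.002] F [-1.1 -0.3  0.6] w 56.7 j [ 0.25  0.43 -0.4   0.74  0.    0.68]
```

View pics/w14.png

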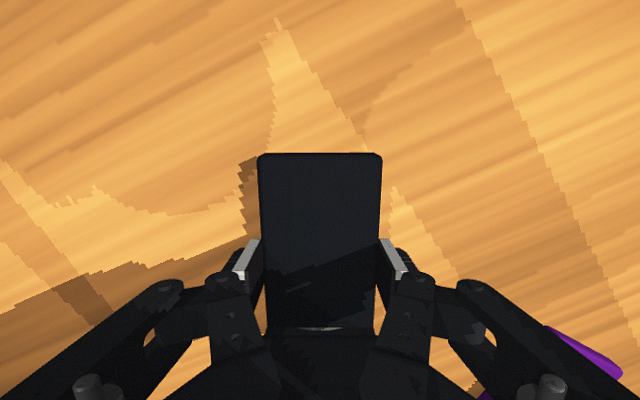

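carry_out(
  rows=[
    {"x": -0.01, "y": 0, "z": 0, "rx": 0, "ry": 0, "rz": 0},
    {"x": -0.025, "y": 0, "z": 0, "rx": 0, "ry": 0, "rz": 0},
    {"x": -0.03, "y": 0, "z": 0, "rx": 0, "ry": 0, "rz": 0},
    {"x": -0.015, "y": 0, "z": 0, "rx": 0, "ry": 0, "rz": 0},
  ],
)

```text
time: 21.92
position: [458.3, 116.5, 81.8]
eef_rot: [-0.885, 1.386, 0.889]
ft_force: [0.8, 0.1, -0.9]
gripper_width: 56.2
```

```bash
python3 - <<'E'
from h import *
st()
plan(*topose(644.7,-2.6,95,np.radians(100.6)),n=7)
E
```

```text
t 21.93 p [458.3 116.5  81.8] x [-0.004  0.    -1.   ] z [ 0.417  0.909 -0.002] F [ 0.8  0.1 -0.9] w 56.2 j [ 0.25  0.31 -0.31  0.95  0.    0.68]
dist 221.6 rot [-3.528e+01 -2.000e-02 -2.200e-01] rows 7
x-0.0020 y-0.0313 z-0.0044 | rx-5.04 ry-0.00 rz-0.03
x-0.0020 y-0.0308 z-0.0071 | rx-5.04 ry-0.00 rz-0.03
x-0.0020 y-0.0300 z-0.0098 | rx-5.04 ry-0.00 rz-0.03
x-0.0019 y-0.0291 z-0.0124 | rx-5.04 ry-0.00 rz-0.03
x-0.0019 y-0.0279 z-0.0149 | rx-5.04 ry-0.00 rz-0.03
x-0.0019 y-0.0265 z-0.0173 | rx-5.04 ry-0.00 rz-0.03
x-0.0019 y-0.0248 z-0.0195 | rx-5.04 ry-0.00 rz-0.03
```

carry_out(
  rows=[
    {"x": -0.002, "y": -0.0315, "z": -0.0045, "rx": -5.04, "ry": 0, "rz": 0},
    {"x": -0.002, "y": -0.031, "z": -0.007, "rx": -5.04, "ry": 0, "rz": 0},
    {"x": -0.002, "y": -0.03, "z": -0.01, "rx": -5.04, "ry": 0, "rz": 0},
    {"x": -0.002, "y": -0.029, "z": -0.0125, "rx": -5.04, "ry": 0, "rz": 0},
    {"x": -0.002, "y": -0.028, "z": -0.015, "rx": -5.04, "ry": 0, "rz": 0},
    {"x": -0.002, "y": -0.022, "z": -0.015, "rx": -5.04, "ry": 0, "rz": 0},
    {"x": -0.001, "y": -0.012, "z": -0.012, "rx": -5.04, "ry": 0, "rz": 0},
    {"x": 0, "y": 0, "z": 0, "rx": 0, "ry": 0, "rz": 0},
  ],
)

```text
time: 22.92
position: [632.9, 3.7, 99.9]
eef_rot: [-1.358, 1.104, 1.361]
ft_force: [0.7, -0.4, -1.5]
gripper_width: 56.2
```

```bash
python3 - <<'E'
from h import *
st(); shot("w15")
plan(*topose(644.7,-2.6,40,np.radians(100.6)),n=3)
E
```

```text
t 22.93 p [632.9   3.7  99.9] x [-0.001  0.001 -1.   ] z [-0.205  0.979  0.001] F [ 0.7 -0.4 -1.5] w 56.2 j [ 0.01  0.58  0.17  1.16  0.   -0.2 ]
dist 61.4 rot [ 1.22  0.1  -0.07] rows 3
x0.0199 y-0.0037 z-0.0031 | rx0.41 ry0.03 rz-0.02
x0.0199 y-0.0037 z-0.0031 | rx0.41 ry0.03 rz-0.02
x0.0199 y-0.0037 z-0.0030 | rx0.41 ry0.03 rz-0.02
```

View pics/w15.png

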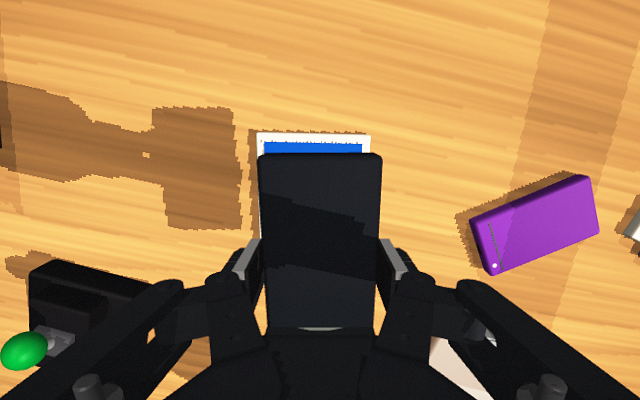

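carry_out(
  rows=[
    {"x": 0.018, "y": -0.01, "z": -0.008, "rx": 1.2, "ry": 0, "rz": 0},
    {"x": 0.02, "y": -0.001, "z": 0, "rx": 0, "ry": 0, "rz": 0},
    {"x": 0.012, "y": 0, "z": 0, "rx": 0, "ry": 0, "rz": 0},
    {"x": 0, "y": 0, "z": 0, "rx": 0, "ry": 0, "rz": 0},
  ],
)

```text
time: 23.48
position: [643.0, -0.2, 45.4]
eef_rot: [-1.338, 1.12, 1.347]
ft_force: [-0.6, -0.6, -1.1]
gripper_width: 56.5
```

```bash
python3 - <<'E'
from h import *
st(); shot("w16")
plan(*topose(644.7,-2.6,25,np.radians(100.6)),n=1)
c=load("w16");T=c[2].copy();T[:3,3]+=T[:3,2]*4-T[:3,1]*2.5
P=rect(644.7,-2.6,np.radians(10.6),124,78,12); print(proj(P,c[0],c[1],T))
E
```

```text
t 23.48 p [ 6.43e+02 -2.00e-01  4.54e+01] x [-0.005  0.002 -1.   ] z [-0.181  0.983  0.003] F [-0.6 -0.6 -1.1] w 56.5 j [-0.    0.65  0.14  1.07  0.   -0.18]
dist 21.2 rot [-0.17  0.14 -0.22] rows 1
x0.0211 y-0.0010 z-0.0026 | rx-0.17 ry0.14 rz-0.22
[[370.34530246 307.37917799]
 [263.20344957 307.81972541]
 [252.09380972 132.35195585]
 [379.1740894  131.91308115]]
```

View pics/w16.png

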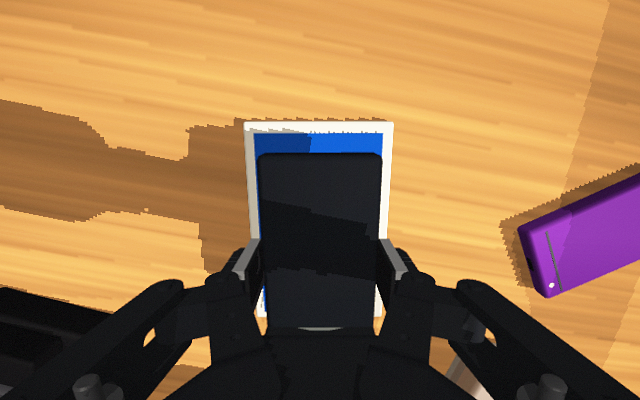

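carry_out(
  rows=[
    {"x": 0.012, "y": -0.001, "z": -0.002, "rx": 0, "ry": 0.1, "rz": -0.2},
    {"x": 0.01, "y": 0, "z": 0, "rx": 0, "ry": 0, "rz": 0},
    {"x": 0.004, "y": 0, "z": 0, "rx": 0, "ry": 0, "rz": 0},
    {"x": 0, "y": 0, "z": 0, "rx": 0, "ry": 0, "rz": 0},
  ],
)

```text
time: 24.02
position: [645.7, -2.0, 19.6]
eef_rot: [-1.343, 1.116, 1.34]
ft_force: [0.3, -0.2, -1.6]
gripper_width: 56.6
```

```bash
python3 - <<'E'
from h import *
st(); 
plan(*topose(644.7,-2.4,12.2,np.radians(100.6)),n=1)
E
```

```text
t 24.02 p [645.7  -2.   19.6] x [ 0.002  0.    -1.   ] z [-0.181  0.984  0.   ] F [ 0.3 -0.2 -1.6] w 56.6 j [-0.    0.68  0.12  1.01  0.   -0.19]
dist 7.5 rot [-0.18  0.    0.14] rows 1
x0.0074 y0.0010 z-0.0002 | rx-0.18 ry0.00 rz0.14
```

carry_out(
  rows=[
    {"x": 0.004, "y": 0.001, "z": 0, "rx": 0, "ry": 0, "rz": 0},
    {"x": 0.0025, "y": 0, "z": 0, "rx": 0, "ry": 0, "rz": 0},
    {"x": 0, "y": 0, "z": 0, "rx": 0, "ry": 0, "rz": 0},
  ],
)

```text
time: 24.4
position: [645.2, -2.2, 13.4]
eef_rot: [-1.344, 1.115, 1.339]
ft_force: [0.3, -0.3, -1.5]
gripper_width: 56.2
```

```bash
python3 - <<'E'
from h import *
st(); 
plan(*topose(644.7,-2.4,12.2,np.radians(100.6)),n=1)
E
```

```text
t 24.4 p [645.2  -2.2  13.4] x [ 0.004  0.    -1.   ] z [-0.181  0.984 -0.   ] F [ 0.3 -0.3 -1.5] w 56.2 j [-0.    0.68  0.11  0.99  0.   -0.19]
dist 1.3 rot [-0.18 -0.01  0.21] rows 1
x0.0012 y0.0005 z-0.0001 | rx-0.18 ry-0.01 rz0.21
```

carry_out(
  rows=[
    {"x": 0.0015, "y": 0, "z": 0, "rx": 0, "ry": 0, "rz": 0},
    {"x": 0.001, "y": 0, "z": 0, "rx": 0, "ry": 0, "rz": 0},
  ],
)

```text
time: 24.65
position: [645.5, -2.2, 12.1]
eef_rot: [-1.344, 1.114, 1.338]
ft_force: [-4.9, -1.0, 8.3]
gripper_width: 56.7
```

```bash
python3 - <<'E'
from h import *
st()
E
```

```text
t 24.65 p [645.5  -2.2  12.1] x [ 0.005  0.001 -1.   ] z [-0.181  0.984 -0.   ] F [-4.9 -1.   8.3] w 56.7 j [-0.    0.68  0.11  0.99  0.   -0.19]
```

Contact at the expected height, so I'll release it and retract.

carry_out(
  rows=[
    {"x": 0, "y": 0, "z": 0, "rx": 0, "ry": 0, "rz": 0},
    {"x": 0, "y": 0, "z": 0, "rx": 0, "ry": 0, "rz": 0},
    {"x": 0, "y": 0, "z": 0, "rx": 0, "ry": 0, "rz": 0},
  ],
  gripper=0.076,
)

```text
time: 25.02
position: [646.4, -2.2, 12.7]
eef_rot: [-1.345, 1.113, 1.337]
ft_force: [-0.2, 0.3, 0.2]
gripper_width: 76.0
```

carry_out(
  rows=[
    {"x": -0.01, "y": 0, "z": 0, "rx": 0, "ry": 0, "rz": 0},
    {"x": -0.025, "y": 0, "z": 0, "rx": 0, "ry": 0, "rz": 0},
    {"x": -0.035, "y": 0, "z": 0, "rx": 0, "ry": 0, "rz": 0},
    {"x": -0.02, "y": 0, "z": 0, "rx": 0, "ry": 0, "rz": 0},
  ],
)

```text
time: 25.52
position: [644.5, -2.2, 104.5]
eef_rot: [-1.343, 1.115, 1.34]
ft_force: [0.3, 0.5, -0.5]
gripper_width: 76.1
```

```bash
python3 - <<'E'
from h import *
st(); shot("w17")
plan(*topose(365.6,-301.5,120,np.radians(144.4)),n=11)
plan(*topose(365.6,-301.5,120,np.radians(-35.6)),n=15)
E
```

```text
t 25.52 p [644.5  -2.2 104.5] x [ 0.003  0.001 -1.   ] z [-0.181  0.984  0.   ] F [ 0.3  0.5 -0.5] w 76.1 j [-0.    0.6   0.21  1.18  0.   -0.19]
dist 410.2 rot [-43.98  -0.18   0.35] rows 11
x-0.0013 y0.0300 z-0.0222 | rx-4.00 ry-0.02 rz0.03
x-0.0013 y0.0314 z-0.0200 | rx-4.00 ry-0.02 rz0.03
x-0.0013 y0.0328 z-0.0178 | rx-4.00 ry-0.02 rz0.03
x-0.0013 y0.0339 z-0.0154 | rx-4.00 ry-0.02 rz0.03
x-0.0013 y0.0349 z-0.0130 | rx-4.00 ry-0.02 rz0.03
x-0.0013 y0.0357 z-0.0106 | rx-4.00 ry-0.02 rz0.03
x-0.0013 y0.0364 z-0.0081 | rx-4.00 ry-0.02 rz0.03
x-0.0012 y0.0369 z-0.0055 | rx-4.00 ry-0.02 rz0.03
x-0.0012 y0.0372 z-0.0029 | rx-4.00 ry-0.02 rz0.03
x-0.0012 y0.0373 z-0.0003 | rx-4.00 ry-0.02 rz0.03
x-0.0012 y0.0372 z0.0023 | rx-4.00 ry-0.02 rz0.03
dist 410.2 rot [136.02   0.43   0.23] rows 15
x-0.0010 y0.0220 z-0.0162 | rx9.07 ry0.03 rz0.02
x-0.0010 y0.0191 z-0.0195 | rx9.07 ry0.03 rz0.02
x-0.0010 y0.0158 z-0.0223 | rx9.07 ry0.03 rz0.02
x-0.0009 y0.0121 z-0.0245 | rx9.07 ry0.03 rz0.02
x-0.0009 y0.0081 z-0.0261 | rx9.07 ry0.03 rz0.02
x-0.0009 y0.0039 z-0.0271 | rx9.07 ry0.03 rz0.02
x-0.0009 y-0.0004 z-0.0273 | rx9.07 ry0.03 rz0.02
x-0.0009 y-0.0047 z-0.0269 | rx9.07 ry0.03 rz0.02
x-0.0009 y-0.0089 z-0.0258 | rx9.07 ry0.03 rz0.02
x-0.0009 y-0.0129 z-0.0241 | rx9.07 ry0.03 rz0.02
x-0.0009 y-0.0165 z-0.0218 | rx9.07 ry0.03 rz0.02
x-0.0008 y-0.0197 z-0.0189 | rx9.07 ry0.03 rz0.02
x-0.0008 y-0.0225 z-0.0156 | rx9.07 ry0.03 rz0.02
x-0.0008 y-0.0246 z-0.0118 | rx9.07 ry0.03 rz0.02
x-0.0008 y-0.0262 z-0.0078 | rx9.07 ry0.03 rz0.02
```

View pics/w17.png

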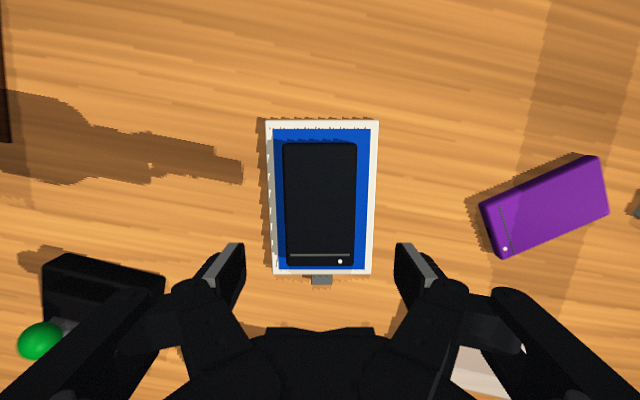

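```bash
python3 - <<'E'
from h import *
im=cv2.imread("pics/w17.png"); cv2.imwrite("pics/w17c.png",cv2.resize(im[115:285,255:390],None,fx=3.5,fy=3.5,interpolation=cv2.INTER_CUBIC))
E
```

```text
(no output)
```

View pics/w17c.png

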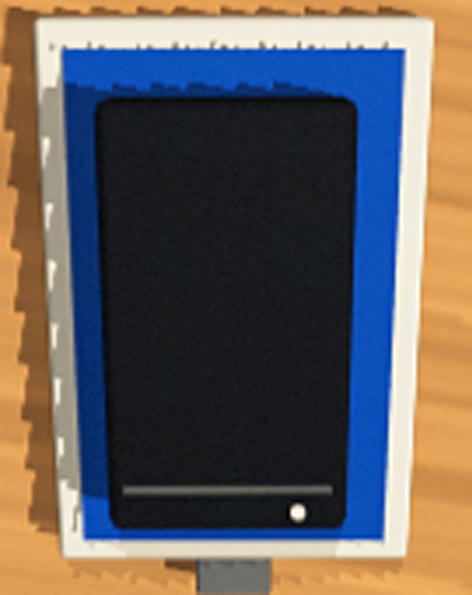

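```bash
python3 - <<'E'
from h import *
f=lambda L:[(255+u/3.5,115+v/3.5) for u,v in L]
wfit("w17",f([(95,97),(356,97),(346,528),(112,528)]),104,58,26,(645,0))
wfit("w17",f([(61,48),(405,48),(384,540),(83,540)]),124,78,12,(645,0))
wfit("w17",f([(36,16),(435,16),(407,556),(63,556)]),138,92,12,(645,0))
E
```

```text
w17 [645.8  -2.2] ang 10.8 rms 0.52
w17 [ 6.457e+02 -6.000e-01] ang 10.5 rms 1.18
w17 [ 6.447e+02 -3.000e-01] ang 10.5 rms 0.19
```

carry_out(
  rows=[
    {"x": -0.001, "y": 0.03, "z": -0.022, "rx": -4, "ry": 0, "rz": 0},
    {"x": -0.001, "y": 0.0315, "z": -0.02, "rx": -4, "ry": 0, "rz": 0},
    {"x": -0.001, "y": 0.033, "z": -0.018, "rx": -4, "ry": 0, "rz": 0},
    {"x": -0.001, "y": 0.034, "z": -0.0155, "rx": -4, "ry": 0, "rz": 0},
    {"x": -0.001, "y": 0.035, "z": -0.013, "rx": -4, "ry": 0, "rz": 0},
    {"x": -0.001, "y": 0.0355, "z": -0.0105, "rx": -4, "ry": 0, "rz": 0},
    {"x": -0.001, "y": 0.0365, "z": -0.008, "rx": -4, "ry": 0, "rz": 0},
    {"x": -0.001, "y": 0.037, "z": -0.0055, "rx": -4, "ry": 0, "rz": 0},
  ],
)

```text
time: 26.58
position: [441.1, -226.3, 115.1]
eef_rot: [-1.758, 0.739, 1.732]
ft_force: [-0.4, -0.4, 0.1]
gripper_width: 76.1
```

```bash
python3 - <<'E'
from h import *
st()
plan(*topose(365.6,-301.5,110,np.radians(144.4)),n=4)
E
```

```text
t 26.57 p [ 441.1 -226.3  115.1] x [ 0.015 -0.001 -1.   ] z [-0.692  0.722 -0.011] F [-0.4 -0.4  0.1] w 76.1 j [-0.48  0.31 -0.22  1.03  0.01 -1.24]
dist 106.7 rot [-10.58  -0.68   0.5 ] rows 4
x0.0010 y0.0266 z-0.0005 | rx-2.64 ry-0.17 rz0.13
x0.0011 y0.0266 z0.0007 | rx-2.64 ry-0.17 rz0.13
x0.0011 y0.0266 z0.0020 | rx-2.64 ry-0.17 rz0.13
x0.0012 y0.0265 z0.0032 | rx-2.64 ry-0.17 rz0.13
```

carry_out(
  rows=[
    {"x": 0.001, "y": 0.0265, "z": 0, "rx": -2.7, "ry": -0.2, "rz": 0.1},
    {"x": 0.001, "y": 0.0265, "z": 0, "rx": -2.7, "ry": -0.2, "rz": 0.1},
    {"x": 0.001, "y": 0.0265, "z": 0.002, "rx": -2.7, "ry": -0.2, "rz": 0.1},
    {"x": 0.001, "y": 0.015, "z": 0.002, "rx": -2.7, "ry": -0.1, "rz": 0.1},
    {"x": 0, "y": 0, "z": 0, "rx": 0, "ry": 0, "rz": 0},
    {"x": 0, "y": 0, "z": 0, "rx": 0, "ry": 0, "rz": 0},
  ],
  gripper=0.07,
)

```text
time: 27.32
position: [370.4, -297.0, 111.2]
eef_rot: [-1.871, 0.594, 1.866]
ft_force: [0.5, 0.5, 0.2]
gripper_width: 70.2
```

```bash
python3 - <<'E'
from h import *
st(); shot("w18")
plan(*topose(365.6,-301.5,35,np.radians(144.4)),n=1)
E
```

```text
t 27.32 p [ 370.4 -297.   111.2] x [ 0.003  0.    -1.   ] z [-0.816  0.579 -0.002] F [0.5 0.5 0.2] w 70.2 j [-0.68  0.28 -0.27  1.02  0.   -1.63]
dist 76.5 rot [ 0.28 -0.12  0.1 ] rows 1
x0.0762 y0.0067 z0.0015 | rx0.28 ry-0.12 rz0.10
```

View pics/w18.png

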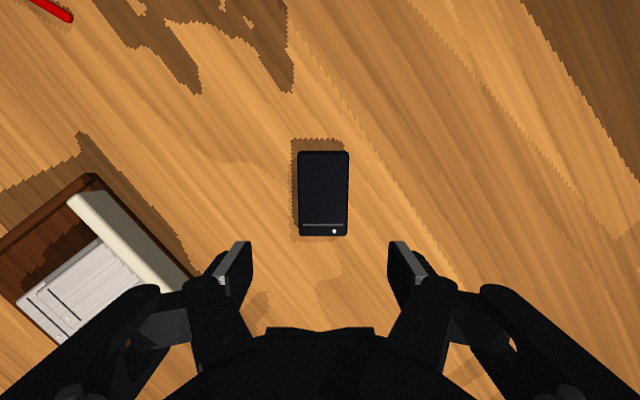

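```bash
python3 - <<'E'
from h import *
wfit("w18",[(297.5,152),(349,152),(346.5,236.5),(298.5,235)],76,44,14,(365,-301))
plan(*topose(366,-300.5,35,np.radians(144.6)),n=1)
E
```

```text
w18 [ 365.7 -299.5] ang 54.2 rms 0.38
dist 76.4 rot [ 0.08 -0.12  0.1 ] rows 1
x0.0762 y0.0056 z0.0017 | rx0.08 ry-0.12 rz0.10
```

Target: (365.7,-300.3), jaw 144.3 degrees.

carry_out(
  rows=[
    {"x": 0.025, "y": 0.006, "z": 0.002, "rx": 0.3, "ry": -0.1, "rz": 0.1},
    {"x": 0.025, "y": 0, "z": 0, "rx": 0, "ry": 0, "rz": 0},
    {"x": 0.018, "y": 0, "z": 0, "rx": 0, "ry": 0, "rz": 0},
    {"x": 0.008, "y": 0, "z": 0, "rx": 0, "ry": 0, "rz": 0},
    {"x": 0, "y": 0, "z": 0, "rx": 0, "ry": 0, "rz": 0},
  ],
)

```text
time: 28.0
position: [369.3, -299.2, 34.3]
eef_rot: [-1.873, 0.597, 1.864]
ft_force: [-0.6, -0.5, -1.0]
gripper_width: 69.9
```

```bash
python3 - <<'E'
from h import *
st()
plan(*topose(365.7,-300.3,2,np.radians(144.3)),n=1)
E
```

```text
t 28.0 p [ 369.3 -299.2   34.3] x [ 0.004 -0.002 -1.   ] z [-0.815  0.579 -0.004] F [-0.6 -0.5 -1. ] w 69.9 j [-0.68  0.38 -0.37  0.82  0.   -1.63]
dist 32.6 rot [ 0.31 -0.24  0.03] rows 1
x0.0323 y0.0030 z0.0025 | rx0.31 ry-0.24 rz0.03
```

carry_out(
  rows=[
    {"x": 0.012, "y": 0.003, "z": 0.0025, "rx": 0.3, "ry": -0.2, "rz": 0},
    {"x": 0.01, "y": 0, "z": 0, "rx": 0, "ry": 0, "rz": 0},
    {"x": 0.004, "y": 0, "z": 0, "rx": 0, "ry": 0, "rz": 0},
    {"x": 0, "y": 0, "z": 0, "rx": 0, "ry": 0, "rz": 0},
  ],
)

```text
time: 28.5
position: [366.6, -301.0, 7.9]
eef_rot: [-1.868, 0.601, 1.862]
ft_force: [0.4, 0.2, -0.3]
gripper_width: 69.7
```

```bash
python3 - <<'E'
from h import *
st()
plan(*topose(365.7,-300.3,1.5,np.radians(144.3)),n=1)
E
```

```text
t 28.5 p [ 366.6 -301.     7.9] x [ 0.003 -0.002 -1.   ] z [-0.812  0.584 -0.003] F [ 0.4  0.2 -0.3] w 69.7 j [-0.69  0.41 -0.4   0.75  0.   -1.64]
dist 6.5 rot [-0.   -0.19  0.03] rows 1
x0.0064 y-0.0001 z0.0011 | rx-0.00 ry-0.19 rz0.03
```

carry_out(
  rows=[
    {"x": 0.0045, "y": 0, "z": 0.001, "rx": 0, "ry": -0.2, "rz": 0},
    {"x": 0.0015, "y": 0, "z": 0, "rx": 0, "ry": 0, "rz": 0},
    {"x": 0, "y": 0, "z": 0, "rx": 0, "ry": 0, "rz": 0},
  ],
)

```text
time: 28.88
position: [366.1, -300.8, 1.9]
eef_rot: [-1.865, 0.6, 1.864]
ft_force: [0.0, 0.5, -0.1]
gripper_width: 69.9
```

carry_out(
  rows=[
    {"x": 0, "y": 0, "z": 0, "rx": 0, "ry": 0, "rz": 0},
    {"x": 0, "y": 0, "z": 0, "rx": 0, "ry": 0, "rz": 0},
    {"x": 0, "y": 0, "z": 0, "rx": 0, "ry": 0, "rz": 0},
    {"x": 0, "y": 0, "z": 0, "rx": 0, "ry": 0, "rz": 0},
    {"x": 0, "y": 0, "z": 0, "rx": 0, "ry": 0, "rz": 0},
  ],
  gripper=0.036,
)

```text
time: 29.5
position: [366.4, -301.0, 2.5]
eef_rot: [-1.866, 0.601, 1.863]
ft_force: [-1.0, -0.2, 1.0]
gripper_width: 42.8
```

```bash
python3 - <<'E'
from h import *
st(); shot("w19")
E
```

```text
t 29.5 p [ 366.4 -301.     2.5] x [ 0.001 -0.001 -1.   ] z [-0.812  0.584 -0.002] F [-1.  -0.2  1. ] w 42.8 j [-0.69  0.42 -0.4   0.74  0.   -1.64]
```

View pics/w19.png

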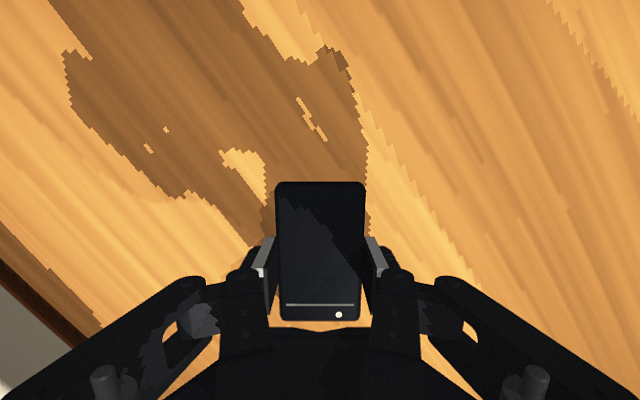

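carry_out(
  rows=[
    {"x": -0.01, "y": 0, "z": 0, "rx": 0, "ry": 0, "rz": 0},
    {"x": -0.025, "y": 0, "z": 0, "rx": 0, "ry": 0, "rz": 0},
    {"x": -0.035, "y": 0, "z": 0, "rx": 0, "ry": 0, "rz": 0},
    {"x": -0.025, "y": 0, "z": 0, "rx": 0, "ry": 0, "rz": 0},
  ],
)

```text
time: 30.05
position: [364.5, -299.5, 99.4]
eef_rot: [-1.86, 0.598, 1.868]
ft_force: [-0.2, 0.4, -0.5]
gripper_width: 42.8
```

```bash
python3 - <<'E'
from h import *
st()
plan(*topose(559.1,336.3,110,np.radians(78.7)),n=16)
E
```

```text
t 30.05 p [ 364.5 -299.5   99.4] x [-0.003  0.003 -1.   ] z [-0.812  0.584  0.004] F [-0.2  0.4 -0.5] w 42.8 j [-0.69  0.29 -0.29  0.99  0.   -1.64]
dist 665.0 rot [65.59  0.24 -0.11] rows 16
x-0.0006 y-0.0394 z0.0133 | rx4.10 ry0.02 rz-0.01
x-0.0006 y-0.0383 z0.0161 | rx4.10 ry0.02 rz-0.01
x-0.0006 y-0.0371 z0.0188 | rx4.10 ry0.02 rz-0.01
x-0.0006 y-0.0356 z0.0214 | rx4.10 ry0.02 rz-0.01
x-0.0006 y-0.0340 z0.0239 | rx4.10 ry0.02 rz-0.01
x-0.0006 y-0.0322 z0.0263 | rx4.10 ry0.02 rz-0.01
x-0.0006 y-0.0303 z0.0285 | rx4.10 ry0.02 rz-0.01
x-0.0006 y-0.0281 z0.0306 | rx4.10 ry0.02 rz-0.01
x-0.0006 y-0.0259 z0.0325 | rx4.10 ry0.02 rz-0.01
x-0.0006 y-0.0235 z0.0343 | rx4.10 ry0.02 rz-0.01
x-0.0006 y-0.0210 z0.0359 | rx4.10 ry0.02 rz-0.01
x-0.0006 y-0.0184 z0.0373 | rx4.10 ry0.02 rz-0.01
x-0.0006 y-0.0156 z0.0385 | rx4.10 ry0.02 rz-0.01
x-0.0006 y-0.0129 z0.0395 | rx4.10 ry0.02 rz-0.01
x-0.0006 y-0.0100 z0.0403 | rx4.10 ry0.02 rz-0.01
x-0.0007 y-0.0071 z0.0409 | rx4.10 ry0.02 rz-0.01
```

carry_out(
  rows=[
    {"x": -0.001, "y": -0.0395, "z": 0.0135, "rx": 4.1, "ry": 0, "rz": 0},
    {"x": -0.001, "y": -0.0385, "z": 0.016, "rx": 4.1, "ry": 0, "rz": 0},
    {"x": -0.001, "y": -0.037, "z": 0.019, "rx": 4.1, "ry": 0, "rz": 0},
    {"x": -0.001, "y": -0.0355, "z": 0.0215, "rx": 4.1, "ry": 0, "rz": 0},
    {"x": -0.001, "y": -0.034, "z": 0.024, "rx": 4.1, "ry": 0, "rz": 0},
    {"x": -0.001, "y": -0.032, "z": 0.0265, "rx": 4.1, "ry": 0, "rz": 0},
    {"x": -0.001, "y": -0.0305, "z": 0.0285, "rx": 4.1, "ry": 0, "rz": 0},
    {"x": -0.001, "y": -0.028, "z": 0.0305, "rx": 4.1, "ry": 0, "rz": 0},
  ],
)

```text
time: 31.05
position: [470.6, 22.7, 116.6]
eef_rot: [-1.47, 1.02, 1.45]
ft_force: [1.0, 0.1, 0.1]
gripper_width: 42.5
```

```bash
python3 - <<'E'
from h import *
st()
plan(*topose(559.1,336.3,110,np.radians(78.7)),n=8)
E
```

```text
t 31.05 p [470.6  22.7 116.6] x [ 0.011 -0.004 -1.   ] z [-0.341  0.94  -0.007] F [1.  0.1 0.1] w 42.5 j [ 0.05  0.26 -0.28  1.02 -0.   -0.3 ]
dist 326.0 rot [31.25 -0.25  0.61] rows 8
x0.0008 y-0.0238 z0.0331 | rx3.91 ry-0.03 rz0.08
x0.0008 y-0.0215 z0.0346 | rx3.91 ry-0.03 rz0.08
x0.0008 y-0.0191 z0.0360 | rx3.91 ry-0.03 rz0.08
x0.0008 y-0.0166 z0.0372 | rx3.91 ry-0.03 rz0.08
x0.0008 y-0.0140 z0.0383 | rx3.91 ry-0.03 rz0.08
x0.0008 y-0.0113 z0.0391 | rx3.91 ry-0.03 rz0.08
x0.0008 y-0.0087 z0.0398 | rx3.91 ry-0.03 rz0.08
x0.0008 y-0.0059 z0.0403 | rx3.91 ry-0.03 rz0.08
```

carry_out(
  rows=[
    {"x": 0.001, "y": -0.024, "z": 0.033, "rx": 3.9, "ry": 0, "rz": 0.1},
    {"x": 0.001, "y": -0.0215, "z": 0.0345, "rx": 3.9, "ry": 0, "rz": 0.1},
    {"x": 0.001, "y": -0.019, "z": 0.036, "rx": 3.9, "ry": 0, "rz": 0.1},
    {"x": 0.001, "y": -0.0165, "z": 0.037, "rx": 3.9, "ry": 0, "rz": 0.1},
    {"x": 0.001, "y": -0.014, "z": 0.038, "rx": 3.9, "ry": 0, "rz": 0.1},
    {"x": 0.001, "y": -0.0115, "z": 0.039, "rx": 3.9, "ry": 0, "rz": 0},
    {"x": 0.001, "y": -0.0085, "z": 0.032, "rx": 3.9, "ry": 0, "rz": 0},
    {"x": 0.001, "y": -0.005, "z": 0.022, "rx": 3.9, "ry": 0, "rz": 0},
  ],
)

```text
time: 32.05
position: [559.7, 320.9, 113.1]
eef_rot: [-1.058, 1.299, 1.045]
ft_force: [0.8, -1.1, -0.8]
gripper_width: 42.6
```

carry_out(
  rows=[
    {"x": 0, "y": 0, "z": 0, "rx": 0, "ry": 0, "rz": 0},
  ],
)

```text
time: 32.17
position: [559.7, 322.3, 113.0]
eef_rot: [-1.059, 1.298, 1.047]
ft_force: [0.3, 0.0, -0.5]
gripper_width: 42.5
```

```bash
python3 - <<'E'
from h import *
st(); shot("w20")
plan(*topose(559.1,336.3,50,np.radians(78.7)),n=3)
E
```

```text
t 32.17 p [559.7 322.3 113. ] x [ 0.007 -0.004 -1.   ] z [ 0.208  0.978 -0.003] F [ 0.3  0.  -0.5] w 42.5 j [ 0.53  0.59  0.23  1.2  -0.01  0.74]
dist 64.8 rot [-0.74 -0.2   0.42] rows 3
x0.0210 y0.0013 z0.0049 | rx-0.25 ry-0.07 rz0.14
x0.0210 y0.0012 z0.0049 | rx-0.25 ry-0.07 rz0.14
x0.0210 y0.0011 z0.0049 | rx-0.25 ry-0.07 rz0.14
```

View pics/w20.png

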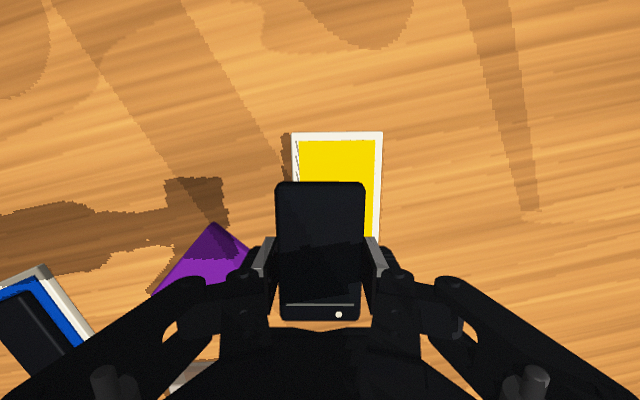

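carry_out(
  rows=[
    {"x": 0.018, "y": 0.0035, "z": 0.014, "rx": -0.7, "ry": -0.2, "rz": 0.4},
    {"x": 0.025, "y": 0, "z": 0, "rx": 0, "ry": 0, "rz": 0},
    {"x": 0.015, "y": 0, "z": 0.001, "rx": 0, "ry": 0, "rz": 0},
    {"x": 0, "y": 0, "z": 0, "rx": 0, "ry": 0, "rz": 0},
  ],
)

```text
time: 32.72
position: [557.6, 335.3, 51.5]
eef_rot: [-1.062, 1.299, 1.064]
ft_force: [-0.3, -0.7, -0.1]
gripper_width: 42.5
```

```bash
python3 - <<'E'
from h import *
st(); shot("w21")
plan(*topose(559.1,336.3,25,np.radians(78.7)),n=1)
c=load("w21");T=c[2].copy();T[:3,3]+=T[:3,2]*4-T[:3,1]*2.5
print(proj(rect(559.1,336.3,np.radians(168.7),96,64,12),c[0],c[1],T))
E
```

```text
t 32.73 p [557.6 335.3  51.5] x [-0.003 -0.001 -1.   ] z [ 0.196  0.981 -0.001] F [-0.3 -0.7 -0.1] w 42.5 j [0.54 0.66 0.17 1.09 0.   0.74]
dist 27.3 rot [-0.01 -0.03 -0.11] rows 1
x0.0273 y-0.0009 z0.0010 | rx-0.01 ry-0.03 rz-0.11
[[272.79386452 153.60799784]
 [371.96809604 153.61271814]
 [365.64161149 285.69514465]
 [278.47616278 285.67996607]]
```

View pics/w21.png

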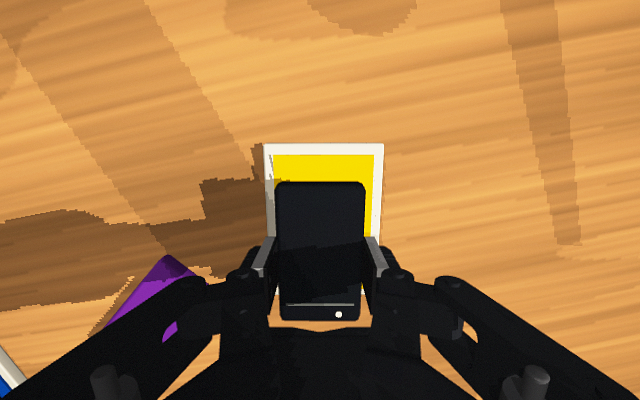

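carry_out(
  rows=[
    {"x": 0.012, "y": -0.001, "z": 0.0015, "rx": 0, "ry": 0, "rz": -0.1},
    {"x": 0.01, "y": 0, "z": 0, "rx": 0, "ry": 0, "rz": 0},
    {"x": 0.006, "y": 0, "z": 0, "rx": 0, "ry": 0, "rz": 0},
    {"x": 0, "y": 0, "z": 0, "rx": 0, "ry": 0, "rz": 0},
  ],
)

```text
time: 33.28
position: [560.7, 337.3, 24.2]
eef_rot: [-1.062, 1.293, 1.061]
ft_force: [-0.5, -0.1, -0.4]
gripper_width: 42.6
```

```bash
python3 - <<'E'
from h import *
st()
plan(*topose(559.1,336.5,14.6,np.radians(78.7)),n=1)
E
```

```text
t 33.27 p [560.7 337.3  24.2] x [ 0.003  0.001 -1.   ] z [0.196 0.981 0.002] F [-0.5 -0.1 -0.4] w 42.6 j [ 0.54  0.69  0.15  1.03 -0.    0.74]
dist 9.7 rot [-0.03  0.1   0.13] rows 1
x0.0096 y0.0014 z-0.0011 | rx-0.03 ry0.10 rz0.13
```

carry_out(
  rows=[
    {"x": 0.005, "y": 0.0015, "z": -0.001, "rx": 0, "ry": 0.1, "rz": 0.1},
    {"x": 0.003, "y": 0, "z": 0, "rx": 0, "ry": 0, "rz": 0},
    {"x": 0, "y": 0, "z": 0, "rx": 0, "ry": 0, "rz": 0},
  ],
)

```text
time: 33.65
position: [559.3, 336.8, 16.2]
eef_rot: [-1.063, 1.295, 1.062]
ft_force: [-1.1, -0.4, -0.8]
gripper_width: 42.8
```

```bash
python3 - <<'E'
from h import *
st()
plan(*topose(559.1,336.5,14.6,np.radians(78.7)),n=1)
E
```

```text
t 33.65 p [559.3 336.8  16.2] x [ 0.001  0.    -1.   ] z [0.196 0.981 0.001] F [-1.1 -0.4 -0.8] w 42.8 j [ 0.54  0.69  0.14  1.02 -0.    0.74]
dist 1.7 rot [-0.03  0.04  0.07] rows 1
x0.0016 y0.0001 z-0.0003 | rx-0.03 ry0.04 rz0.07
```

carry_out(
  rows=[
    {"x": 0.0015, "y": 0, "z": 0, "rx": 0, "ry": 0, "rz": 0},
    {"x": 0.0015, "y": 0, "z": 0, "rx": 0, "ry": 0, "rz": 0},
  ],
)

```text
time: 33.9
position: [559.6, 337.0, 14.5]
eef_rot: [-1.063, 1.294, 1.061]
ft_force: [-3.1, -2.0, 8.7]
gripper_width: 42.6
```

```bash
python3 - <<'E'
from h import *
st()
E
```

```text
t 33.9 p [559.6 337.   14.5] x [ 0.002  0.001 -1.   ] z [0.196 0.981 0.001] F [-3.1 -2.   8.7] w 42.6 j [ 0.54  0.69  0.14  1.01 -0.    0.74]
```

carry_out(
  rows=[
    {"x": 0, "y": 0, "z": 0, "rx": 0, "ry": 0, "rz": 0},
    {"x": 0, "y": 0, "z": 0, "rx": 0, "ry": 0, "rz": 0},
    {"x": 0, "y": 0, "z": 0, "rx": 0, "ry": 0, "rz": 0},
  ],
  gripper=0.062,
)

```text
time: 34.28
position: [560.1, 337.3, 15.0]
eef_rot: [-1.063, 1.292, 1.061]
ft_force: [0.9, -0.5, -0.5]
gripper_width: 62.1
```

carry_out(
  rows=[
    {"x": -0.01, "y": 0, "z": 0, "rx": 0, "ry": 0, "rz": 0},
    {"x": -0.025, "y": 0, "z": 0, "rx": 0, "ry": 0, "rz": 0},
    {"x": -0.035, "y": 0, "z": 0, "rx": 0, "ry": 0, "rz": 0},
    {"x": -0.03, "y": 0, "z": 0, "rx": 0, "ry": 0, "rz": 0},
    {"x": 0, "y": 0, "z": 0, "rx": 0, "ry": 0, "rz": 0},
  ],
)

```text
time: 34.9
position: [560.0, 337.2, 119.8]
eef_rot: [-1.062, 1.292, 1.061]
ft_force: [0.7, -0.7, -0.5]
gripper_width: 61.7
```

```bash
python3 - <<'E'
from h import *
st(); shot("w22"); shot("top2","top",(180,90,300,200),2.6); shot("sc2","scene",(180,110,280,260),2.3)
E
```

```text
t 34.9 p [560.  337.2 119.8] x [ 0.004  0.002 -1.   ] z [0.196 0.981 0.003] F [ 0.7 -0.7 -0.5] w 61.7 j [ 0.54  0.6   0.27  1.23 -0.    0.74]
```

View pics/w22.png

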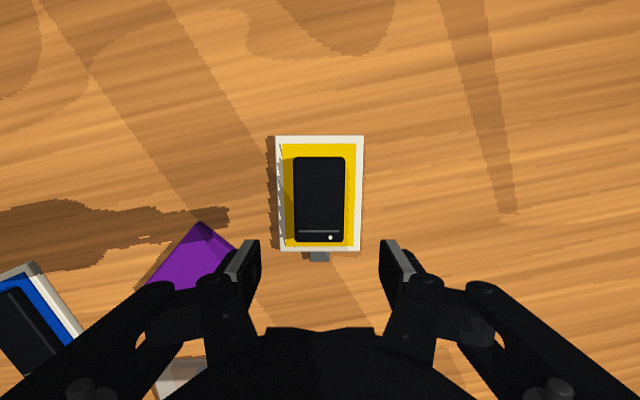

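View pics/top2.png

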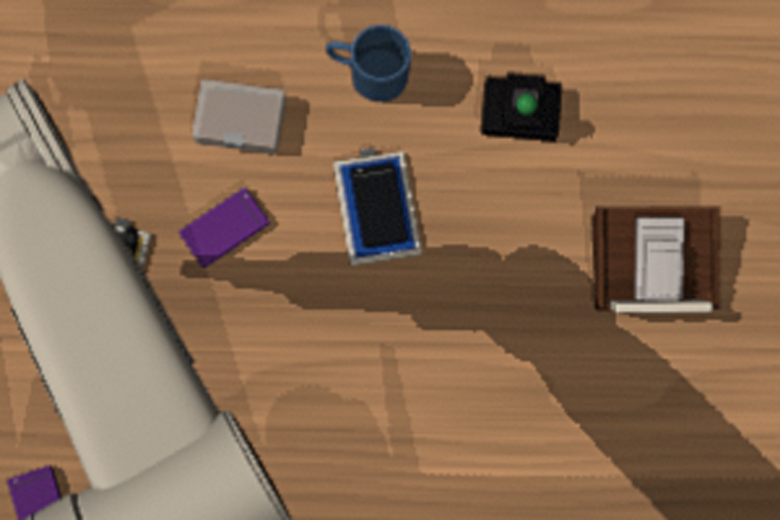

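View pics/sc2.png

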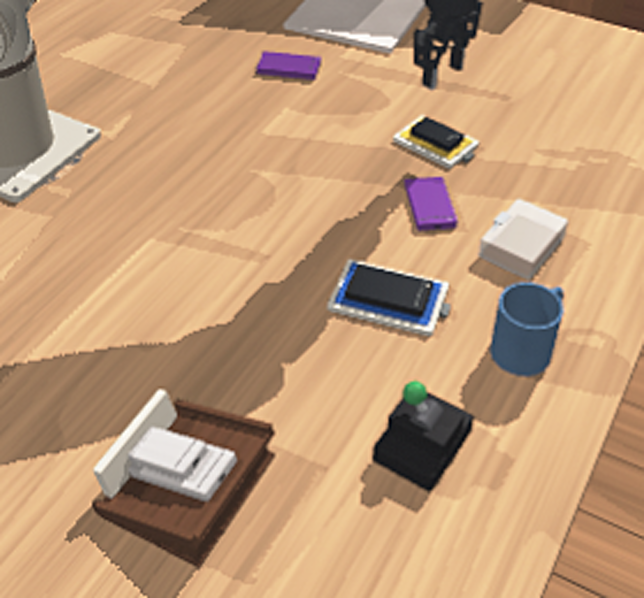

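```bash
python3 - <<'E'
from h import *
wfit("w22",[(293,157),(346,157),(343.5,241.5),(294.5,241.5)],76,44,26,(560,336))
wfit("w22",[(275.5,136),(364.5,136),(359.5,250.5),(278.5,250.5)],110,78,11,(560,336))
ctrl.close_job()
E
```

```text
w22 [559.9 336.8] ang 168.4 rms 0.16
w22 [559.8 337.1] ang 168.3 rms 0.6
the job is handed in; nothing more can be done
```

I put all four drives away in the order you gave and handed the job in at about 35 s of the 88 s allowed. The hand-in gives no verdict, so what follows rests on my own checks.

- **Silver drives:** I pressed each lightly until its end touched the bookend, then let go. By the arm's reading the large one was at about 52 mm and the small one about 38 mm up the slope. Both were within about 2 mm of the centre line. The last scene and top pictures show them still stacked against the bookend. I did not measure them again after that.
- **Large graphite drive:** it lies within about 2 mm of the blue pad's centre and within 0.3° of lengthwise. Fitting the dock two ways, by the pad and by the slab, put its centre about 1 mm apart.
- **Small graphite drive:** it lies within about 0.5 mm of the yellow pad's centre and within 0.1° of lengthwise.
- **Bystanders:** in the last pictures the clear case, the green switch and the purple look-alikes stand where they were. I judged this by eye only. The gripper ended open, about 100 mm above the yellow dock and touching nothing.

The wrist camera disagreed with the top camera by about 2–3 mm. Contact with the bookend agreed with the top camera, so I corrected the wrist readings to match. That correction is in the graphite figures above.

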